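Lock the drinks machine out for cleaning

TASK

Lock the coffee machine out for cleaning: set the code on the console by turning the white pointers, first the blue dial to the one-dot mark, then the yellow dial to the four-dot mark, then the green dial to the two-dot mark. Then take the orange out-of-service tag from its stand, hook it over the blue-painted end of the rail, and slide it along the rail until it hangs freely, centred on the red mark. Leave the glass, jug and jar where they stand.

Things in the scene. Friction and masses are not known exactly. Their poses are not given: they have to be found in the camera images.
- blue_dial (a joint): Hinge of the blue dial, rad. 0: the white pointer aims along the +x axis of blue_unit; it grows counter-clockwise seen from above. Marks: one dot at -1.05, two dots at -0.35, three dots at 0.35, four dots at 1.05. Stops at -1.5 and 1.5. Constant friction about 0.06 N m, no detents: it stays where it is left.
- blue_grip (a point): On the blue dial's turning axis, half-way up its grip bar, 81 mm above the work surface. Turns with the dial: x runs along the bar to the white pointer end, z up. Dial: disc 64 mm across, 10 mm high (top 60 mm above the work surface), with an upright bar across it, 62 mm long, 14 mm thick, 59 to 95 mm above the work surface, to pinch across its thickness.
- blue_unit: Fixed black square unit, 124 x 124 x 20 mm, that carries the blue dial at its centre; origin at the centre of its underside, 30 mm above the work surface. White dots on its top face, around the dial's +x side, 50 mm from the axis. The three units sit side by side, 130 mm apart, on a metal console (150 x 420 x 30 mm) in an order that changes.
- yellow_dial (a joint): Hinge of the yellow dial, rad. 0: the white pointer aims along the +x axis of yellow_unit; it grows counter-clockwise seen from above. Marks: one dot at -1.05, two dots at -0.35, three dots at 0.35, four dots at 1.05. Stops at -1.5 and 1.5. Constant friction about 0.06 N m, no detents: it stays where it is left.
- yellow_grip (a point): On the yellow dial's turning axis, half-way up its grip bar, 81 mm above the work surface. Turns with the dial: x runs along the bar to the white pointer end, z up. Dial: disc 64 mm across, 10 mm high (top 60 mm above the work surface), with an upright bar across it, 62 mm long, 14 mm thick, 59 to 95 mm above the work surface, to pinch across its thickness.
- yellow_unit: Fixed black square unit, 124 x 124 x 20 mm, that carries the yellow dial at its centre; origin at the centre of its underside, 30 mm above the work surface. White dots on its top face, around the dial's +x side, 50 mm from the axis. The three units sit side by side, 130 mm apart, on a metal console (150 x 420 x 30 mm) in an order that changes.
- green_dial (a joint): Hinge of the green dial, rad. 0: the white pointer aims along the +x axis of green_unit; it grows counter-clockwise seen from above. Marks: one dot at -1.05, two dots at -0.35, three dots at 0.35, four dots at 1.05. Stops at -1.5 and 1.5. Constant friction about 0.06 N m, no detents: it stays where it is left.
- green_grip (a point): On the green dial's turning axis, half-way up its grip bar, 81 mm above the work surface. Turns with the dial: x runs along the bar to the white pointer end, z up. Dial: disc 64 mm across, 10 mm high (top 60 mm above the work surface), with an upright bar across it, 62 mm long, 14 mm thick, 59 to 95 mm above the work surface, to pinch across its thickness.
- green_unit: Fixed black square unit, 124 x 124 x 20 mm, that carries the green dial at its centre; origin at the centre of its underside, 30 mm above the work surface. White dots on its top face, around the dial's +x side, 50 mm from the axis. The three units sit side by side, 130 mm apart, on a metal console (150 x 420 x 30 mm) in an order that changes.
- tag: Loose orange out-of-service tag, 0.2 kg, balanced upright when hung. Origin: middle of the underside of its roof (6 mm thick), which rests on stand or rail. z up, y along the rail. Plate 90 mm wide in y, 4 mm thick, inner face at x = -10 mm, down to z = -105 mm; steel lip 40 mm wide, inner face at x = +10 mm, down to z = -36 mm. The 20 mm slot between is open below and at both ends.
- tag_fin (a point): Centre of the tag's black upright grip fin, 31 mm above the tag's origin, axes as the tag's. The fin stands on the roof: 12 mm thick in x, 40 mm wide in y, from 6 to 56 mm above the tag's origin; pinch it from above across its thickness.
- stand: Fixed parking stand: base 100 x 120 x 12 mm with an upright blade, 12 mm thick in x, 60 mm wide in y, its top edge 130 mm above the work surface; origin at the centre of the underside. The tag starts over the blade, its axes along the stand's; lift it 110 mm or more to clear.
- rail: Fixed horizontal round steel bar, 14 mm in diameter, along the body's y axis, its axis 163 mm and its top 170 mm above the work surface, between two posts (16 mm thick) at y = -170 and +170 mm. Origin on the work surface below the bar's middle. The bar is painted blue from y = +50 to +140 mm: the loading end.
- rail_blue (a point): Centre of the blue-painted loading end of the rail, on the bar's axis, 90 mm from the rail's middle; y along the bar.
- mark: Red band, 20 mm wide, painted on the rail (the tag slides over it freely); origin at its centre, on the bar's axis; y along the bar towards the blue end. It lies 120 to 190 mm from the centre of the blue end. A tag hung here has its origin about 7 mm above this point.
- tumbler: Bystander: glass tumbler, 74 mm across, 120 mm high, origin at its underside.
- milk_jug: Bystander: steel milk jug with a handle, 86 mm across, 100 mm high, origin at its underside.
- bean_jar: Bystander: amber glass jar, 84 mm across, 130 mm high, origin at its underside.
Things that resemble listed ones, but are neither listed nor needed, are in the scene too. Of the things like the tag, leave any that is purple or turquoise; of the rest the smaller one is meant.

How it is judged:
By the outcome, as a careful person would: the job done as asked, in the order asked, and still so for the second after the job is handed in, with the robot touching nothing.
It also fails if it takes over 72 s, if anything falls off the work surface, if the arm or the gripper's body presses on something with over 40 N, if the wrist force passes 120 N, or if a joint passes its speed limit or range.

ROBOT

A 7-joint arm with a two-finger parallel gripper is mounted at the origin on the work surface. World frame = base frame: x ahead of the robot, y to its left, z up, the work surface at z = 0. Lengths are in m, angles in degrees, forces in N, time in s.
With the tool pointing down it reaches from about 0.425 to 1.025 m from the base axis. Payload 3.6 kg.
Tool frame: the origin (TCP) lies on the centre line of the jaws, within the pads' length; the fingertips stand 19 mm ahead of it and the grasp point (between the pads) is the TCP; z points along the fingers, y is the direction in which the jaws open and shut (so a half turn about z gives the same grasp; the last joint's range is limited). The gripper opens to 85 mm and grips with 20 to 120 N. Pads are 22 mm wide; open, the fingers measure 114 mm over their backs; the gripper's body (76 mm by 85 mm) begins 54 mm behind the grasp point. The pads swing forward as they close: fully open they stand 13 mm farther back than shut.
Start: joints at [-75.43, 33.873, 2.773, 92.16, -1.908, 54.013, -1.931], TCP at [0.247, 0.682, 0.25] pointing down, gripper open.
Joint ranges: [-153.93, 153.93], [-27.13, 128.08], [-72.61, 78.16], [10.71, 143.7], [-87.88, 267.88], [4.46, 118.87], [-176.78, 176.78]. Speed limits (degrees/s): [147.25, 147.25, 180, 180, 180, 180, 180].

INTERFACE

Orientations are given as a 3x3 rotation matrix whose columns are the frame's x, y, z axes.
In Python, from station import read_state, camera, hand_in, recognise, place_of gives the robot as it stands. The module is installed in compiled form; this text tells all that it offers.
- The arm moves only by the tool move_arm, never from a script. Its argument "rows" is a list of rows, each an object with "claw": the finger opening in mm, from 0 to 85.4; "travel": the shift along the tool's x, y, z in units of 40 mm (1.0 is 40 mm), a list of three; "turn": the turn, a rotation vector about the tool's x, y, z in rad, a list of three. A call has exactly 8 rows; each row is the pose to reach, as a shift and turn from the pose commanded when the call began, along the tool's axes at that moment; what a row does not reach only later rows make up. A row lasts 1/8 s, in which the tool goes at most 62.5 mm and 10.7 degrees, less where a joint would pass 70% of its speed; a pose out of reach is approached as far as the arm can. A call with a gripper value outside its range is refused whole. The fingers move at their own pace and stop on an object; "force" is the grip in N (left out, the last holds). Time passes only in rows, so rows that repeat a pose let the fingers close, or fill a call up. It gives the time, the measured TCP pose, the force and the opening at its end, in the units of the state.
- read_state(): the state, without advancing time (a new reading comes with each control period).
- camera(name): name is "scene" or "top" or "wrist"; returns a dict with "pixels" (480x640x3 uint8, blue, green, red), "fx", "fy", "cx", "cy" (pixels), "k1" (the pictures are not rectified: a ray, as slopes to the right and down, at radius r is drawn at 1 + k1 r^2 times it, then the intrinsics apply), "R" (3x3) and "t" (3): a world point X has camera coordinates R X + t; the wrist camera has in their place "T_tool_cam" (4x4, takes a point from camera to tool coordinates, whose origin is the TCP and whose axes are the flange's). Camera axes: x right, y down, z forward; pixel columns grow to the right and rows downward; lengths in m; the calibration is good to about 2 mm. A picture is of the moment at which its call begins: read the wrist's pose just before it. There is no depth.
- hand_in(): hands the job in, once; it reports no verdict.
Trained networks look in a picture, given as the dict that the camera call returned (one of the last four; its "shot" number tells which), for a name from the list of things; names that differ only in an ending like _2 or _b are one class to them, and where a whole thing is asked for, a point or a joint stands for the part that bears it (a point fixed in the world has none). Each returns a list of dicts, best first, with "score" (0 to 1); they miss things now and then, are a little off and sometimes report something else, mostly with a low value. They report only what shows in the picture. A call takes as long as a camera call. They do not tell look-alikes from the thing itself.
- recognise(picture, thing): "bbox" ([left, top, width, height] in pixels, round what is visible of it).
- place_of(picture, thing): "at" ([column, row] in pixels: a listed point, or the origin of a listed thing).
The state is a dict: "clock": time; "q": joint angles; "qvel": joint speeds; "joint_efforts": joint torques, N m; "eef_pos": TCP position; "ee_rot": TCP orientation; "wrist_force": force on the tool from outside, world axes, zero at the start; "torque": the same for the moment, N m; "opening": finger opening in m.
Only numpy, scipy, OpenCV 4.12 (cv2) and the standard library are available. Lean on these libraries where they do the work, as an engineer would, in place of code of your own. Each camera call takes 0.05 s, during which the arm holds its last target.

## Working session

There is one attempt and no reset: what is moved stays moved. The work goes in short steps, Python scripts to look and compute and a tool call to move; the robot and the scene stay as the last step left them, time stands still between calls to the robot, and variables do not carry over. Pictures are saved under pics/ and viewed, and the job is handed in when it is done.

Besides the shell and the picture viewer there is one more tool, called after "Call:" by a JSON object that holds its "name" and its "arguments". move_arm: Moves the arm, as the interface text tells. Its arguments: {"type":"object","properties":{"rows":{"type":"array","items":{"type":"object","properties":{"claw":{"type":"number"},"travel":{"type":"array","items":{"type":"number"}},"turn":{"type":"array","items":{"type":"number"}}}}},"force":{"type":"number"}},"required":["rows"]}

```bash
mkdir -p pics; ls; python3 - <<'E'
from station import *
import cv2
s=read_state(); print(s)
for n in ("scene","top","wrist"):
    c=camera(n); cv2.imwrite(f"pics/{n}0.png",c["pixels"]); print(n,{k:v for k,v in c.items() if k!="pixels"})
E
```

```text
pics
{'clock': 0.0, 'q': array([-75.42924072,  33.92558451,   2.76732978,  92.23859605,
        -1.90854451,  54.01383172,  -1.93099117]), 'qvel': array([ 0.02718809, -0.00351588, -0.08839602,  0.11090849,  0.02440785,
        0.02476748, -0.04167241]), 'joint_efforts': array([-1.00368795e-04, -5.48691988e+01,  1.54648662e+00, -1.98125643e+01,
        9.42491402e-03,  8.55185237e-03,  9.01588436e-06]), 'eef_pos': array([0.24682027, 0.68082732, 0.24912839]), 'ee_rot': array([[-9.40146676e-01,  3.40769392e-01, -6.70351181e-04],
       [ 3.40770030e-01,  9.40144104e-01, -2.20219213e-03],
       [-1.20212961e-04, -2.29881920e-03, -9.99997350e-01]]), 'wrist_force': array([-0.21200604, -0.48201822,  0.30065108]), 'torque': array([-0.05161127, -0.00491514,  0.02611338]), 'opening': 0.08528229768502761}
scene {'fx': 555.5908922665352, 'fy': 555.5908922665352, 'cx': 321.0737893222047, 'cy': 245.5755887234683, 'k1': 0.03248735744669985, 'R': array([[ 0.72137925,  0.69233026, -0.01705268],
       [ 0.51013224, -0.54786746, -0.66302817],
       [-0.46837707,  0.46959564, -0.7484002 ]]), 't': arr
[... 210 characters left out ...]
9995, -0.99954517,  0.01950544],
       [-0.9949192 , -0.02479761, -0.09757486],
       [ 0.09801417, -0.01716212, -0.99503703]]), 't': array([-0.010522  ,  0.45873612,  1.38746065]), 'shot': 2}
wrist {'fx': 372.05685947213453, 'fy': 372.05685947213453, 'cx': 317.15661931588465, 'cy': 247.3733261913067, 'k1': -0.019391271366920183, 'T_tool_cam': array([[ 1.95315319e-04, -9.53501518e-01, -3.01388150e-01,
         7.69779548e-02],
       [ 9.99999897e-01,  3.10043897e-04, -3.32833349e-04,
         9.18334753e-04],
       [ 4.10800660e-04, -3.01388054e-01,  9.53501480e-01,
        -1.24146782e-01],
       [ 0.00000000e+00,  0.00000000e+00,  0.00000000e+00,
         1.00000000e+00]]), 'shot': 3}
```

View pics/scene0.png

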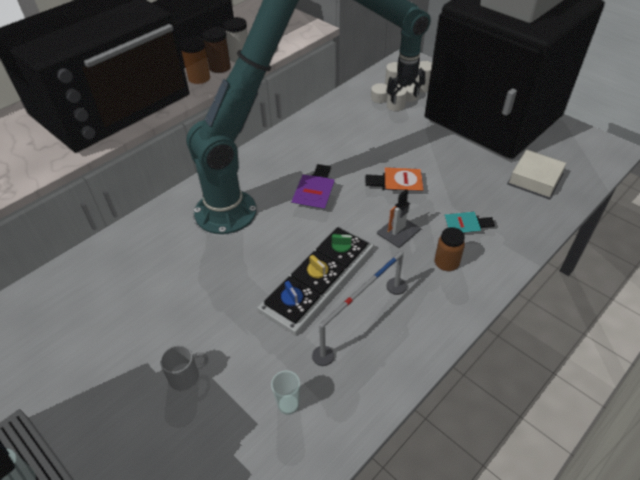

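View pics/top0.png

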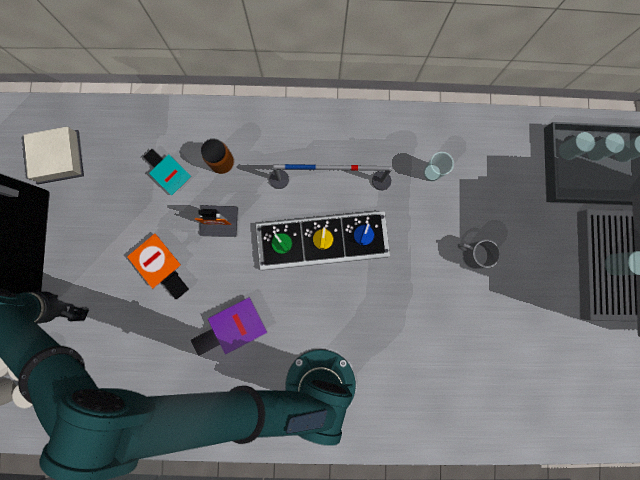

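View pics/wrist0.png

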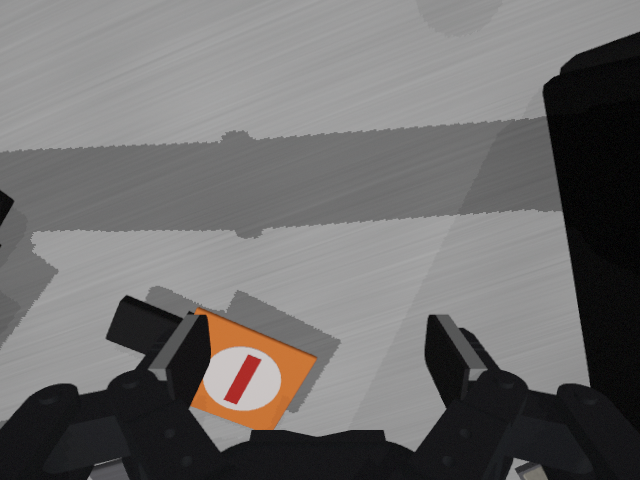

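The top view shows the green, yellow and blue dials at (283,243), (323,238) and (364,235). The rail runs along y at row ~167, with its blue end at (300,167) and the red mark at (355,168). The stand with the orange tag is at (213,217), and a larger orange look-alike lies flat at (152,260).

```bash
cat > h.py <<'E'
from station import *
import numpy as np, cv2
def ray(c,px,st=None):
    x=(px[0]-c["cx"])/c["fx"]; y=(px[1]-c["cy"])/c["fy"]
    rd=np.hypot(x,y); r=rd
    for _ in range(20): r=rd/(1+c["k1"]*r*r)
    s=r/rd if rd>0 else 1
    d=np.array([x*s,y*s,1.])
    if "R" in c:
        return -c["R"].T@c["t"], c["R"].T@d
    T=c["T_tool_cam"]; Rt=st["ee_rot"]; 
    return st["eef_pos"]+Rt@T[:3,3], Rt@(T[:3,:3]@d)
def at_z(c,px,z,st=None):
    o,d=ray(c,px,st); return o+d*(z-o[2])/d[2]
def tri(rays):
    A=np.zeros((3,3));b=np.zeros(3)
    for o,d in rays:
        d=d/np.linalg.norm(d);P=np.eye(3)-np.outer(d,d);A+=P;b+=P@o
    X=np.linalg.solve(A,b)
    res=[np.linalg.norm((np.eye(3)-np.outer(d,d)/(d@d))@(X-o)) for o,d in rays]
    return X,res
def proj(c,X,st=None):
    X=np.asarray(X,float)
    if "R" in c: p=c["R"]@X+c["t"]
    else:
        T=c["T_tool_cam"]; p=T[:3,:3].T@(st["ee_rot"].T@(X-st["eef_pos"])-T[:3,3])
    x,y=p[0]/p[2],p[1]/p[2]; k=1+c["k1"]*(x*x+y*y)
    return np.array([c["fx"]*x*k+c["cx"],c["fy"]*y*k+c["cy"]])
E
python3 - <<'E'
from h import *
np.set_printoptions(precision=4,suppress=True)
a=camera("scene"); b=camera("top")
for n in ["blue_grip","yellow_grip","green_grip","blue_unit","yellow_unit","green_unit","tag","tag_fin","stand","rail","rail_blue","mark","tumbler","milk_jug","bean_jar"]:
    pa=place_of(a,n); pb=place_of(b,n)
    print(n,[(np.round(p["at"],1),round(p["score"],2)) for p in pa[:3]],[(np.round(p["at"],1),round(p["score"],2)) for p in pb[:3]], end=' ')
    if pa and pb: X,r=tri([ray(a,pa[0]["at"]),ray(b,pb[0]["at"])]); print(X,np.round(r,4))
    else: print()
for n,c in(("scene",a),("top",b)):
    im=c["pixels"]; 
    cr=im[190:340,240:480] if n=="scene" else im[130:290,150:400]
    cv2.imwrite(f"pics/{n}1.png",cv2.resize(cr,None,fx=3.2,fy=3.2,interpolation=cv2.INTER_CUBIC))
E
```

```text
blue_grip [(array([291.2, 292.7]), 0.84)] [(array([362.6, 235.1]), 0.86)] [ 0.4742 -0.1211  0.062 ] [0.0003 0.0003]
yellow_grip [(array([316.6, 262.5]), 0.77)] [(array([322.6, 237.3]), 0.65)] [0.4612 0.0042 0.0836] [0.0012 0.0012]
green_grip [(array([341.5, 239.6]), 0.76), (array([292.1, 292.3]), 0.36)] [] 
blue_unit [(array([292. , 301.7]), 0.85), (array([384.9, 272.2]), 0.69)] [(array([362.1, 237.1]), 0.98), (array([283.5, 242.4]), 0.29)] [ 0.4737 -0.1231  0.0172] [0.0014 0.0014]
yellow_unit [(array([317.9, 277.9]), 0.86)] [(array([321. , 236.9]), 0.81)] [0.4678 0.0058 0.0115] [0.0045 0.0045]
green_unit [(array([341.7, 248.7]), 0.79), (array([351.2, 302.5]), 0.37)] [(array([282.3, 245.6]), 0.67)] [0.4408 0.136  0.0215] [0.0036 0.0036]
tag [(array([476.7, 222.4]), 0.97), (array([401.2, 202.6]), 0.93), (array([381.1, 183.3]), 0.7)] [(array([167.6, 279. ]), 0.93), (array([213.8, 336.2]), 0.86), (array([158.7, 162.2]), 0.71)] [ 0.4608  0.6935 -0.2643] [0.1681 0.1681]
tag_fin [(array([323.7, 174.6]), 0.85), (array([402.7, 197. ]), 0.81), (array([376.3, 181.1]), 0.79)] [(array([205.9, 33
[... 318 characters left out ...]
 0.36)] [] 
rail_blue [(array([380.9, 270.5]), 0.87)] [(array([303.2, 169.6]), 0.68)] [0.6571 0.0693 0.1501] [0.001 0.001]
mark [(array([383.5, 272.5]), 0.63), (array([349.9, 303.1]), 0.37)] [(array([351.9, 169.3]), 0.42)] [ 0.6763 -0.0332  0.2421] [0.0531 0.0531]
tumbler [(array([287.9, 400.4]), 0.73), (array([444.6, 264.7]), 0.15)] [(array([430.3, 174. ]), 0.72)] [ 0.6931 -0.3515  0.0027] [0.0005 0.0005]
milk_jug [(array([184.1, 379.1]), 0.81)] [(array([474.7, 256.3]), 0.77), (array([220.6, 164. ]), 0.26)] [ 0.4232 -0.504  -0.016 ] [0.0029 0.0029]
bean_jar [(array([445.6, 260.3]), 0.72), (array([401. , 195.4]), 0.45)] [(array([219.7, 163.6]), 0.7)] [ 0.7112  0.3542 -0.0077] [0.0001 0.0001]
```

```bash
ls pics
```

```text
scene0.png
scene1.png
top0.png
top1.png
wrist0.png
```

View pics/top1.png

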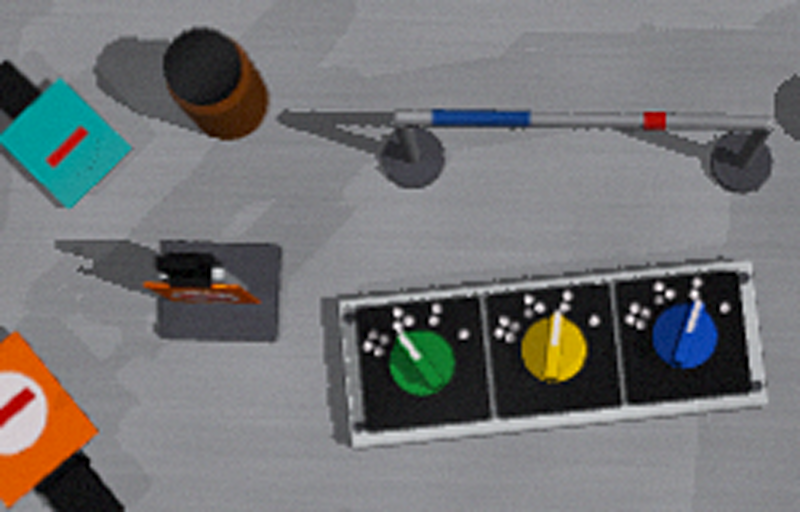

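View pics/scene1.png

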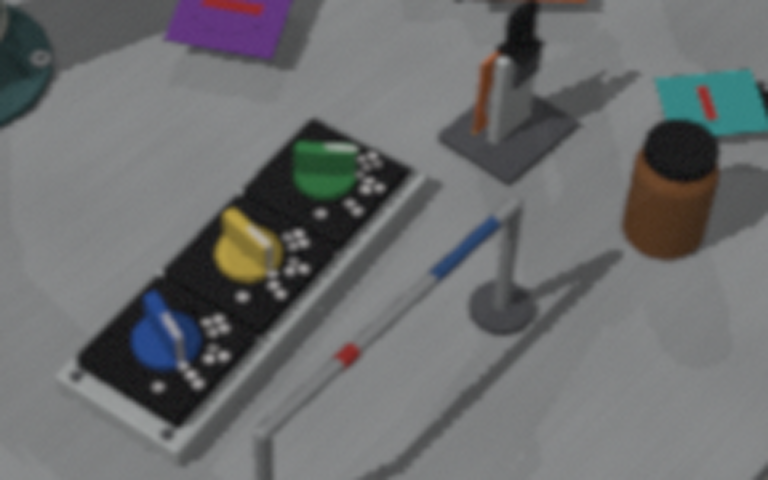

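The order along +y is blue, yellow, green. The dots and pointers are clear in the crops, and the tag hangs on the stand with its plate towards the robot. Next I move above the console for a wrist view.

Call:
{"name": "move_arm", "arguments": {"rows": [{"claw": 60,"travel": [-1.3,-1.8,-0.9],"turn": [0,0,-0.08]},{"claw": 60,"travel": [-2.2,-3.0,-1.75],"turn": [0,0,-0.15]},{"claw": 60,"travel": [-3.2,-4.2,-1.75],"turn": [0,0,-0.25]},{"claw": 60,"travel": [-4.3,-5.6,-1.75],"turn": [0,0,-0.35]},{"claw": 60,"travel": [-5.3,-7.0,-1.75],"turn": [0,0,-0.44]},{"claw": 60,"travel": [-6.3,-8.3,-1.75],"turn": [0,0,-0.44]},{"claw": 60,"travel": [-7.3,-9.6,-1.75],"turn": [0,0,-0.44]},{"claw": 60,"travel": [-8.3,-10.9,-1.75],"turn": [0,0,-0.44]}]}}

```text
clock: 2.75
eef_pos: [0.3929, 0.2145, 0.3207]
ee_rot: [[-0.996, -0.092, 0.001], [-0.092, 0.996, 0.001], [-0.001, 0.001, -1.0]]
wrist_force: [0.4, -0.2, -0.7]
opening: 0.0601
```

```bash
cat >> h.py <<'E'
def cmd(target, ang=None, st=None):
    """target TCP world xyz; ang = desired world angle (deg) of tool x; returns travel units and turn vec (tool down assumed)"""
    st=st or read_state(); R=st["ee_rot"]
    tr=R.T@(np.asarray(target)-st["eef_pos"])/0.04
    from scipy.spatial.transform import Rotation as Ro
    if ang is None: ang=np.degrees(np.arctan2(R[1,0],R[0,0]))
    a=np.radians(ang); Rt=np.array([[np.cos(a),np.sin(a),0],[np.sin(a),-np.cos(a),0],[0,0,-1]])
    tv=Ro.from_matrix(R.T@Rt).as_rotvec()
    return np.round(tr,3),np.round(tv,4)
def info():
    st=read_state();R=st["ee_rot"]
    print("clk",st["clock"],"tcp",np.round(st["eef_pos"],4),"ang",round(np.degrees(np.arctan2(R[1,0],R[0,0])),2),"tilt",np.round(R[:,2],4),"q",np.round(st["q"],1),"F",np.round(st["wrist_force"],1),"open",round(st["opening"]*1000,1))
    return st
E
python3 -c "
from h import *
info(); print(cmd([0.46,0.0,0.32],185))"
```

```text
clk 2.75 tcp [0.3929 0.2145 0.3207] ang -174.71 tilt [ 1.3e-03  9.0e-04 -1.0e+00] q [-38.5   8.3   4.6 122.2  -0.9  49.4  61.9] F [ 0.4 -0.2 -0.7] open 60.1
(array([-1.176, -5.493,  0.015]), array([0.0007, 0.0014, 0.005 ]))
```

Call:
{"name": "move_arm", "arguments": {"rows": [{"claw": 60,"travel": [-0.3,-1.3,0],"turn": [0,0,0]},{"claw": 60,"travel": [-0.6,-2.7,0],"turn": [0,0,0]},{"claw": 60,"travel": [-0.9,-4.1,0],"turn": [0,0,0]},{"claw": 60,"travel": [-1.2,-5.5,0],"turn": [0,0,0]},{"claw": 60,"travel": [-1.2,-5.5,0],"turn": [0,0,0]},{"claw": 60,"travel": [-1.2,-5.5,0],"turn": [0,0,0]},{"claw": 60,"travel": [-1.2,-5.5,0],"turn": [0,0,0]},{"claw": 60,"travel": [-1.2,-5.5,0],"turn": [0,0,0]}]}}

```text
clock: 3.75
eef_pos: [0.4601, 0.0032, 0.3201]
ee_rot: [[-0.995, -0.095, -0.0], [-0.095, 0.995, 0.0], [0.0, 0.0, -1.0]]
wrist_force: [-0.3, 0.2, -0.4]
opening: 0.0602
```

```bash
python3 - <<'E'
from h import *
st=info(); c=camera("wrist"); cv2.imwrite("pics/w1.png",c["pixels"]); np.save("w1.npy",c["pixels"])
for n in ["blue_grip","yellow_grip","green_grip","blue_unit","yellow_unit","green_unit"]:
    z=0.081 if "grip" in n else 0.03
    print(n,[(np.round(p["at"],1),round(p["score"],2),np.round(at_z(c,p["at"],z,st),4)) for p in place_of(c,n)[:3]])
E
```

```text
clk 3.75 tcp [0.4601 0.0032 0.3201] ang -174.55 tilt [-2.e-04  3.e-04 -1.e+00] q [-18.7   9.5  14.6 121.2  -3.2  49.7  93.2] F [-0.3  0.2 -0.4] open 60.2
blue_grip [(array([186.9, 212.2]), 0.82, array([ 0.4738, -0.1253,  0.081 ]))]
yellow_grip [(array([318.1, 210.8]), 0.96, array([0.46  , 0.0048, 0.081 ]))]
green_grip [(array([449.4, 207.7]), 0.96, array([0.4444, 0.1343, 0.081 ])), (array([186.6, 217.2]), 0.57, array([ 0.4789, -0.1256,  0.081 ])), (array([317.9, 212.4]), 0.56, array([0.4616, 0.0047, 0.081 ]))]
blue_unit [(array([203.1, 203.5]), 0.72, array([ 0.4746, -0.124 ,  0.03  ]))]
yellow_unit [(array([317.7, 201.3]), 0.81, array([0.4599, 0.0044, 0.03  ])), (array([452. , 207.3]), 0.46, array([0.4521, 0.1564, 0.03  ]))]
green_unit [(array([430.9, 198.6]), 0.73, array([0.4447, 0.1307, 0.03  ])), (array([576.1, 263.8]), 0.48, array([0.5051, 0.3191, 0.03  ]))]
```

View pics/w1.png

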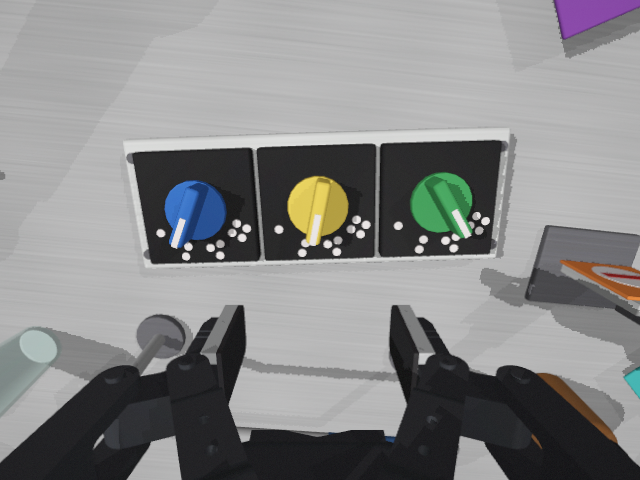

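The three dials are clear at (195,210), (318,207) and (441,203), with white pointers at about (178,235), (315,230) and (461,223). I'll refine the unit yaw and the bar angles.

```bash
cat > meas.py <<'E'
from h import *
from scipy.optimize import least_squares
def unitfit(c,st,guess=(0.460,0.0048,6.0)):
    """fit console outline: bright metal+black region; use dot colors instead: black unit top rectangles corners"""
    im=c["pixels"].astype(int); dark=((im.max(2)<70)).astype(np.uint8)
    return dark
def pointers(c,st,centers,yaw,z=0.095,rmin=0.012,rmax=0.034):
    """white pointer on bar top; rectify the z plane around each dial, return angle relative to unit x"""
    hsv=cv2.cvtColor(c["pixels"],cv2.COLOR_BGR2HSV); out={}
    for n,(x,y) in centers.items():
        g=np.arange(-0.036,0.0361,0.0005); 
        sat=[];P=[]
        for dx in g:
            for dy in g:
                r=np.hypot(dx,dy)
                if rmin<r<rmax: P.append((dx,dy))
        P=np.array(P)
        uv=np.array([proj(c,[x+dx,y+dy,z],st) for dx,dy in P]).astype(np.float32)
        S=cv2.remap(hsv,uv[:,0].copy(),uv[:,1].copy(),cv2.INTER_NEAREST).reshape(-1,3)
        w=(S[:,1]<60)&(S[:,2]>170)
        Q=P[w]
        if len(Q)<20: out[n]=None; continue
        m=Q.mean(0); A=np.degrees(np.arctan2(m[1],m[0]))
        u,s,vt=np.linalg.svd(Q-m); d=vt[0]*np.sign(vt[0]@m); B=np.degrees(np.arctan2(d[1],d[0]))
        out[n]=(len(Q),round(np.hypot(*m),4),"mean_ang",round(A,1),"pca",round(B,1),"rel",round(np.radians(A-yaw),3),round(np.radians(B-yaw),3))
    return out
C={"blue":(0.4738,-0.1253),"yellow":(0.460,0.0048),"green":(0.4444,0.1343)}
E
python3 - <<'E'
from meas import *
import cv2
st=read_state(); c=camera("wrist")
# rectify z=0.05 plane
xs=np.arange(0.56,0.34,-0.0005); ys=np.arange(0.24,-0.24,-0.0005)
uv=np.array([[proj(c,[x,y,0.05],st) for y in ys] for x in xs]).astype(np.float32)
rec=cv2.remap(c["pixels"],uv,None,cv2.INTER_LINEAR); 
cv2.imwrite("pics/rec1.png",cv2.resize(rec,(800,367)))
dark=(rec.max(2)<75).astype(np.uint8)
dark=cv2.morphologyEx(dark,cv2.MORPH_OPEN,np.ones((5,5)))
# fill: contours
cs,_=cv2.findContours(dark,cv2.RETR_EXTERNAL,cv2.CHAIN_APPROX_NONE)
for k in cs:
    if cv2.contourArea(k)>20000:
        (u,v),(w,h),a=cv2.minAreaRect(k); print("x,y",0.56-v*.0005,0.24-u*.0005,w*.5,h*.5,a)
print(pointers(c,st,C,6.46))
E
```

```text
x,y 0.44318095397949225 0.13182038116455078 122.3779067993164 126.34622955322266 82.78573608398438
x,y 0.45947031402587896 0.00423004150390624 122.78848266601562 122.6125259399414 82.64761352539062
x,y 0.4757781600952149 -0.12295730590820314 122.56238555908203 125.23500061035156 82.76976013183594
{'blue': (928, np.float64(0.0243), 'mean_ang', np.float64(-17.1), 'pca', np.float64(68.0), 'rel', np.float64(-0.411), np.float64(1.074)), 'yellow': (994, np.float64(0.0239), 'mean_ang', np.float64(9.2), 'pca', np.float64(-77.6), 'rel', np.float64(0.048), np.float64(-1.467)), 'green': (1378, np.float64(0.0219), 'mean_ang', np.float64(40.0), 'pca', np.float64(129.0), 'rel', np.float64(0.586), np.float64(2.139))}
```

View pics/rec1.png

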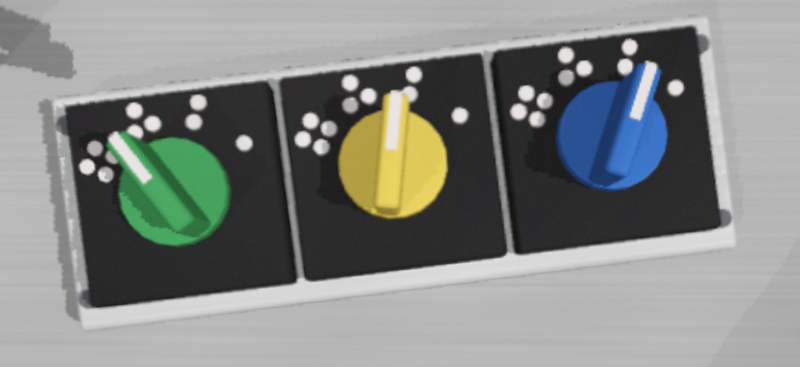

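```bash
cat > meas.py <<'E'
from h import *
S=0.00025
HUE={"blue":(100,130),"yellow":(18,35),"green":(45,85)}
def rect(c,st,x,y,z,half=0.045):
    g=np.arange(-half,half+1e-9,S)
    uv=np.array([[proj(c,[x+dx,y+dy,z],st) for dx in g] for dy in g]).astype(np.float32) # row=y col=x
    return cv2.remap(c["pixels"],uv,None,cv2.INTER_LINEAR),half
def circ(c,st,n,x,y):
    im,h=rect(c,st,x,y,0.060); hsv=cv2.cvtColor(im,cv2.COLOR_BGR2HSV)
    m=((hsv[...,0]>=HUE[n][0])&(hsv[...,0]<=HUE[n][1])&(hsv[...,1]>90)).astype(np.uint8)
    m=cv2.morphologyEx(m,cv2.MORPH_OPEN,np.ones((7,7)))
    k=max(cv2.findContours(m,cv2.RETR_EXTERNAL,cv2.CHAIN_APPROX_NONE)[0],key=cv2.contourArea)[:,0,:]*S-h
    best=(0,)
    rng=np.random.default_rng(0)
    from scipy.optimize import least_squares
    for _ in range(500):
        p=k[rng.choice(len(k),3,False)]
        A=np.c_[2*p,np.ones(3)]
        try: s=np.linalg.solve(A,(p**2).sum(1))
        except Exception: continue
        r=np.sqrt(max(s[2]+s[0]**2+s[1]**2,0))
        if abs(r-.032)>.0025: continue
        w=abs(np.hypot(*(k-s[:2]).T)-r)<0.0007
        if w.sum()>best[0]: best=(w.sum(),s[:2],r)
    return np.array([x,y])+best[1],best[2],best[0]/len(k)
def pointer(c,st,n,x,y,tag=None):
    im,h=rect(c,st,x,y,0.095); hsv=cv2.cvtColor(im,cv2.COLOR_BGR2HSV)
    if tag: cv2.imwrite(tag,im)
    g=np.arange(im.shape[0])*S-h; X,Y=np.meshgrid(g,g)
    m=((hsv[...,1]<70)&(hsv[...,2]>150)&(np.hypot(X,Y)<0.032)).astype(np.uint8)
    N,lab,stt,cen=cv2.connectedComponentsWithStats(m)
    # choose component whose inner end nearest centre
    best=min([i for i in range(1,N) if stt[i,4]>200],key=lambda i:np.hypot(X[lab==i],Y[lab==i]).min())
    Q=np.c_[X[lab==best],Y[lab==best]]; me=Q.mean(0)
    (u,v),(w,hh),a=cv2.minAreaRect((Q/S).astype(np.float32)); a=np.radians(a if w>hh else a+90)
    d=np.array([np.cos(a),np.sin(a)]); d*=np.sign(d@me)
    return np.degrees(np.arctan2(*me[::-1])),np.degrees(np.arctan2(d[1],d[0])),round(max(w,hh)*S,4),round(min(w,hh)*S,4),np.hypot(*me)
C={"blue":(0.4750,-0.1249),"yellow":(0.460,0.0048),"green":(0.4440,0.1340)}
E
python3 - <<'E'
from meas import *
np.set_printoptions(precision=4,suppress=True)
st=read_state(); c=camera("wrist")
for n,(x,y) in C.items():
    p,r,f=circ(c,st,n,x,y); print(n,p,r,f,np.round(pointer(c,st,n,*p,f"pics/p_{n}.png"),4))
E
```

```text
blue [ 0.4759 -0.1238] 0.03260365480946192 0.5684496826835902 [-20.5226 -17.1027   0.0307   0.0068   0.0168]
yellow [0.4599 0.0041] 0.03254049175343428 0.6607310215557638 [ -6.4296 -20.6136   0.0322   0.0138   0.0175]
green [0.4433 0.1322] 0.03225320148662968 0.5579641847313855 [41.1608 38.0115  0.0309  0.0071  0.0166]
```

```bash
python3 -c "
from h import *
print(cmd([0.4755,-0.1247,0.15],163),cmd([0.4755,-0.1247,0.083],163))"
```

```text
(array([-0.084, -3.184,  4.255]), array([0.00e+00, 1.00e-04, 3.89e-01])) (array([-0.084, -3.184,  5.93 ]), array([0.00e+00, 1.00e-04, 3.89e-01]))
```

Call:
{"name": "move_arm", "arguments": {"rows": [{"claw": 50,"travel": [0,-0.8,0.9],"turn": [0,0,0.1]},{"claw": 50,"travel": [0,-1.6,1.8],"turn": [0,0,0.2]},{"claw": 50,"travel": [-0.05,-2.4,2.7],"turn": [0,0,0.3]},{"claw": 50,"travel": [-0.08,-3.18,3.6],"turn": [0,0,0.389]},{"claw": 50,"travel": [-0.08,-3.18,4.3],"turn": [0,0,0.389]},{"claw": 50,"travel": [-0.08,-3.18,5.0],"turn": [0,0,0.389]},{"claw": 50,"travel": [-0.08,-3.18,5.6],"turn": [0,0,0.389]},{"claw": 50,"travel": [-0.08,-3.18,5.93],"turn": [0,0,0.389]}]}}

```text
clock: 5.2
eef_pos: [0.4752, -0.1246, 0.0819]
ee_rot: [[-0.956, 0.293, -0.001], [0.293, 0.956, 0.0], [0.001, -0.0, -1.0]]
wrist_force: [0.1, 0.2, -0.3]
opening: 0.0501
```

```bash
python3 - <<'E'
from h import *
info(); c=camera("wrist"); cv2.imwrite("pics/w2.png",c["pixels"])
E
```

```text
clk 5.2 tcp [ 0.4752 -0.1246  0.0819] ang 162.99 tilt [-1.1e-03  3.0e-04 -1.0e+00] q [  1.2  34.3  11.1 128.7 -19.9  18.6 102.4] F [ 0.1  0.2 -0.3] open 50.1
```

View pics/w2.png

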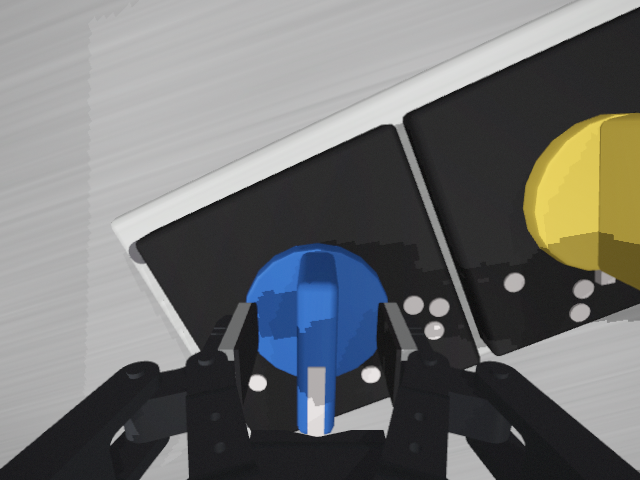

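The bar sits centred between the jaws and aligned with them. Pinching, then turning blue clockwise.

Call:
{"name": "move_arm", "arguments": {"force": 40, "rows": [{"claw": 8,"travel": [0,0,-0.07],"turn": [0,0,0]},{"claw": 8,"travel": [0,0,-0.07],"turn": [0,0,0]},{"claw": 8,"travel": [0,0,-0.07],"turn": [0,0,0]},{"claw": 8,"travel": [0,0,-0.07],"turn": [0,0,0.15]},{"claw": 8,"travel": [0,0,-0.07],"turn": [0,0,0.3]},{"claw": 8,"travel": [0,0,-0.07],"turn": [0,0,0.45]},{"claw": 8,"travel": [0,0,-0.07],"turn": [0,0,0.58]},{"claw": 8,"travel": [0,0,-0.07],"turn": [0,0,0.628]}]}}

```text
clock: 6.25
eef_pos: [0.4761, -0.125, 0.0869]
ee_rot: [[-0.601, 0.8, 0.003], [0.8, 0.601, -0.001], [-0.002, 0.002, -1.0]]
wrist_force: [-0.9, -0.4, 6.2]
opening: 0.0135
```

```bash
python3 - <<'E'
from h import *
info(); print(read_state()["torque"])
print(cmd([0.4755,-0.1247,0.16]), cmd([0.46,0.0043,0.32],185.5))
E
```

```text
clk 6.25 tcp [ 0.4761 -0.125   0.0869] ang 126.91 tilt [ 2.5e-03 -8.0e-04 -1.0e+00] q [ -5.3  35.   20.2 128.9 -33.5  20.9  80.1] F [-0.9 -0.4  6.2] open 13.5
[-0.15803111  0.20678909  0.06791657]
(array([ 0.012, -0.006, -1.827]), array([0.0015, 0.0021, 0.    ])) (array([ 2.815,  1.627, -5.83 ]), array([ 3.0000e-04,  2.7000e-03, -1.0226e+00]))
```

Call:
{"name": "move_arm", "arguments": {"rows": [{"claw": 50,"travel": [0,0,0],"turn": [0,0,0]},{"claw": 50,"travel": [0,0,0],"turn": [0,0,0]},{"claw": 50,"travel": [0,0,-1.0],"turn": [0,0,0]},{"claw": 50,"travel": [0.6,0.4,-2.4],"turn": [0,0,-0.18]},{"claw": 50,"travel": [1.4,0.8,-3.6],"turn": [0,0,-0.36]},{"claw": 50,"travel": [2.2,1.3,-4.6],"turn": [0,0,-0.54]},{"claw": 50,"travel": [2.8,1.63,-5.6],"turn": [0,0,-0.72]},{"claw": 50,"travel": [2.8,1.63,-5.6],"turn": [0,0,-0.9]}]}}

```text
clock: 7.25
eef_pos: [0.4615, 0.0069, 0.3127]
ee_rot: [[-1.0, 0.013, 0.007], [0.013, 1.0, 0.003], [-0.007, 0.003, -1.0]]
wrist_force: [0.8, -0.5, -1.0]
opening: 0.0501
```

```bash
python3 - <<'E'
from meas import *
st=info(); c=camera("wrist"); cv2.imwrite("pics/w3.png",c["pixels"])
for n,(x,y) in C.items():
    p,r,f=circ(c,st,n,x,y); print(n,p,r,f,np.round(pointer(c,st,n,*p,f"pics/q_{n}.png"),4))
E
python3 -c "
import cv2,numpy as np
a=[cv2.flip(cv2.rotate(cv2.imread(f'pics/q_{n}.png'),cv2.ROTATE_90_COUNTERCLOCKWISE),1) for n in('green','yellow','blue')]
cv2.imwrite('pics/q.png',cv2.resize(np.hstack(a),(800,266)))"
```

```text
clk 7.25 tcp [0.4615 0.0069 0.3127] ang 179.27 tilt [ 0.0066  0.0026 -1.    ] q [-28.9  10.5  26.2 122.1  -6.4  48.2  90.5] F [ 0.8 -0.5 -1. ] open 50.1
blue [ 0.47635451 -0.12329501] 0.033020467656168194 0.5105215004574566 [-5.50494e+01 -5.31301e+01  3.04000e-02  6.80000e-03  1.69000e-02]
yellow [0.46001748 0.00418602] 0.03243232665863634 0.6610328638497652 [-6.27630e+00 -1.82771e+01  3.19000e-02  1.30000e-02  1.73000e-02]
green [0.44315428 0.13210212] 0.03225911204752195 0.6095238095238096 [4.09908e+01 3.82902e+01 3.08000e-02 7.00000e-03 1.65000e-02]
```

View pics/w3.png

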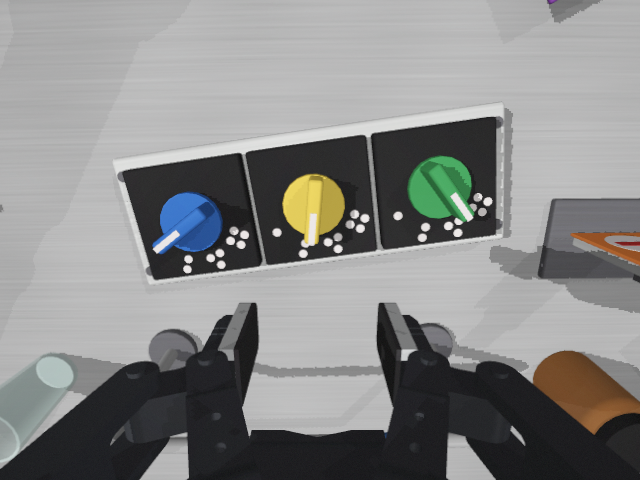

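View pics/q.png

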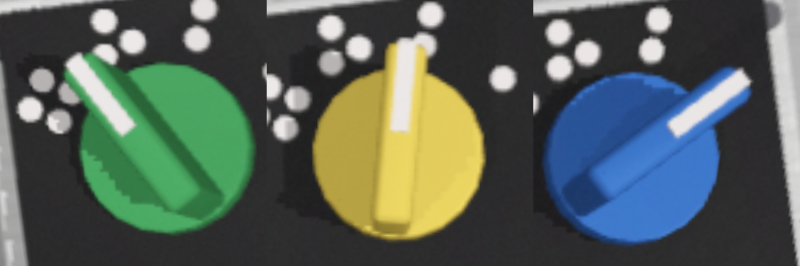

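Blue is now at -53.1° in world axes against a -53.0° target. Turning yellow in this wrist pose would bring joint 7 close to its limit, so I first turn the hand half round.

Call:
{"name": "move_arm", "arguments": {"rows": [{"claw": 50,"travel": [0,0,0],"turn": [0,0,0.18]},{"claw": 50,"travel": [0,0,0],"turn": [0,0,0.36]},{"claw": 50,"travel": [0,0,0],"turn": [0,0,0.54]},{"claw": 50,"travel": [0,0,0],"turn": [0,0,0.72]},{"claw": 50,"travel": [0,0,0],"turn": [0,0,0.9]},{"claw": 50,"travel": [0,0,0],"turn": [0,0,1.08]},{"claw": 50,"travel": [0,0,0],"turn": [0,0,1.26]},{"claw": 50,"travel": [0,0,0],"turn": [0,0,1.44]}]}}

```text
clock: 8.3
eef_pos: [0.4592, 0.0037, 0.3092]
ee_rot: [[-0.097, 0.995, -0.001], [0.995, 0.097, -0.0], [-0.0, -0.002, -1.0]]
wrist_force: [1.0, -0.7, 0.3]
opening: 0.0498
```

Call:
{"name": "move_arm", "arguments": {"rows": [{"claw": 50,"travel": [0,0,0],"turn": [0,0,0.18]},{"claw": 50,"travel": [0,0,0],"turn": [0,0,0.36]},{"claw": 50,"travel": [0,0,0],"turn": [0,0,0.54]},{"claw": 50,"travel": [0,0,0],"turn": [0,0,0.72]},{"claw": 50,"travel": [0,0,0],"turn": [0,0,0.9]},{"claw": 50,"travel": [0,0,0],"turn": [0,0,1.08]},{"claw": 50,"travel": [0,0,0],"turn": [0,0,1.26]},{"claw": 50,"travel": [0,0,0],"turn": [0,0,1.44]}]}}

```text
clock: 9.3
eef_pos: [0.4592, 0.0038, 0.3093]
ee_rot: [[0.974, 0.226, -0.001], [0.226, -0.974, -0.0], [-0.001, -0.0, -1.0]]
wrist_force: [0.1, 0.5, -0.2]
opening: 0.0499
```

```bash
python3 - <<'E'
from h import *
info();print(cmd([0.46,0.0043,0.085],-4.2))
c=camera("wrist"); cv2.imwrite("pics/w4.png",c["pixels"])
E
```

```text
clk 9.3 tcp [0.4592 0.0038 0.3093] ang 13.06 tilt [-1.2e-03 -2.0e-04 -1.0e+00] q [-56.4  18.2  63.8 123.1 -21.2  50.7 -56.9] F [ 0.1  0.5 -0.2] open 49.9
(array([ 0.029, -0.006,  5.607]), array([1.000e-04, 1.300e-03, 3.012e-01]))
```

View pics/w4.png

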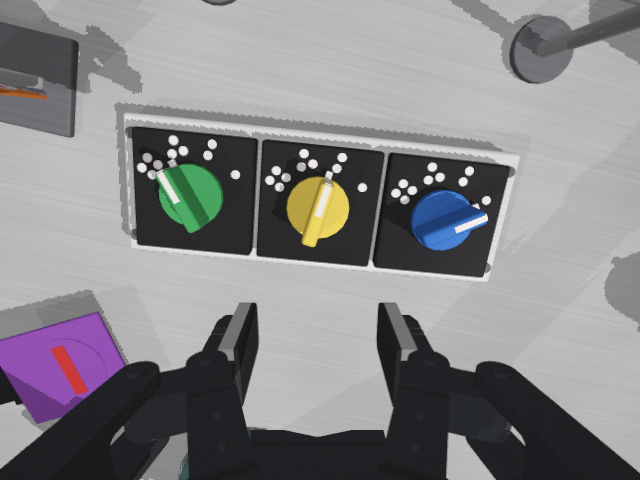

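```bash
python3 - <<'E'
from meas import *
st=info(); c=camera("wrist")
ims=[]
for n,(x,y) in C.items():
    p,r,f=circ(c,st,n,x,y); print(n,p,r,f,np.round(pointer(c,st,n,*p),4))
    im,_=rect(c,st,*p,0.095); ims.append(cv2.flip(cv2.rotate(im,cv2.ROTATE_90_COUNTERCLOCKWISE),1))
cv2.imwrite("pics/q2.png",cv2.resize(np.hstack(ims),(800,267)))
E
```

```text
clk 9.35 tcp [0.4593 0.0039 0.3091] ang 12.87 tilt [-0.0016 -0.001  -1.    ] q [-56.5  18.2  63.9 123.1 -21.2  50.7 -57. ] F [-0.5 -0.9  0.2] open 50.2
blue [ 0.47718732 -0.12341514] 0.03272103141505002 0.5231788079470199 [-5.87132e+01 -5.20379e+01  3.13000e-02  7.30000e-03  1.65000e-02]
yellow [0.46065364 0.00450443] 0.032506907513425005 0.5831858407079646 [-6.3199 -4.8852  0.0327  0.0067  0.0156]
green [0.44456038 0.132375  ] 0.03243985947522824 0.5594405594405595 [4.51630e+01 3.74054e+01 3.20000e-02 1.41000e-02 1.70000e-02]
```

View pics/q2.png

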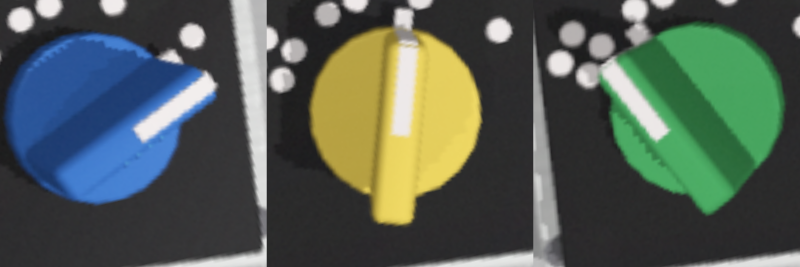

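Call:
{"name": "move_arm", "arguments": {"rows": [{"claw": 50,"travel": [0.03,0,1.0],"turn": [0,0,0.15]},{"claw": 50,"travel": [0.03,0,2.0],"turn": [0,0,0.305]},{"claw": 50,"travel": [0.03,0,3.0],"turn": [0,0,0.305]},{"claw": 50,"travel": [0.03,0,4.0],"turn": [0,0,0.305]},{"claw": 50,"travel": [0.03,0,4.8],"turn": [0,0,0.305]},{"claw": 50,"travel": [0.03,0,5.3],"turn": [0,0,0.305]},{"claw": 50,"travel": [0.03,0,5.6],"turn": [0,0,0.305]},{"claw": 50,"travel": [0.03,0,5.6],"turn": [0,0,0.305]}]}}

```text
clock: 10.4
eef_pos: [0.4605, 0.0042, 0.0851]
ee_rot: [[0.998, -0.067, -0.002], [-0.067, -0.998, 0.0], [-0.002, -0.0, -1.0]]
wrist_force: [0.7, 0.1, 0.0]
opening: 0.0498
```

```bash
python3 - <<'E'
from h import *
info(); c=camera("wrist"); cv2.imwrite("pics/w5.png",c["pixels"])
E
```

```text
clk 10.4 tcp [0.4605 0.0042 0.0851] ang -3.86 tilt [-2.1e-03  3.0e-04 -1.0e+00] q [-31.8  38.1  35.9 133.1 -57.   25.6 -41.7] F [0.7 0.1 0. ] open 49.8
```

View pics/w5.png

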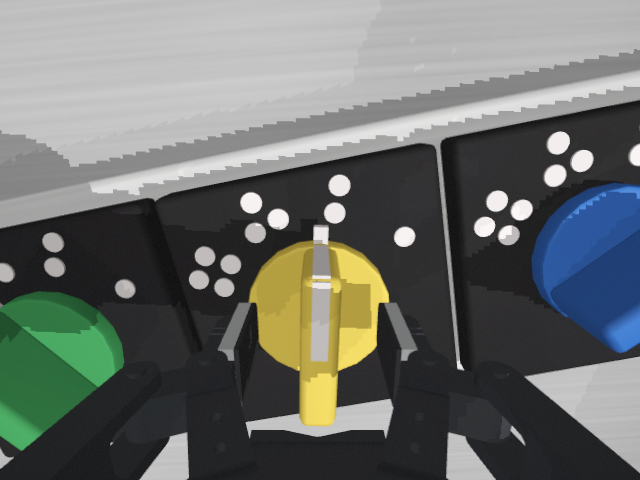

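Call:
{"name": "move_arm", "arguments": {"force": 40, "rows": [{"claw": 8,"travel": [0,0,0],"turn": [0,0,0]},{"claw": 8,"travel": [0,0,0],"turn": [0,0,0]},{"claw": 8,"travel": [0,0,0],"turn": [0,0,0]},{"claw": 8,"travel": [0,0,0],"turn": [0,0,-0.12]},{"claw": 8,"travel": [0,0,0],"turn": [0,0,-0.24]},{"claw": 8,"travel": [0,0,0],"turn": [0,0,-0.36]},{"claw": 8,"travel": [0,0,0],"turn": [0,0,-0.48]},{"claw": 8,"travel": [0,0,0],"turn": [0,0,-0.6]}]}}

```text
clock: 11.45
eef_pos: [0.4613, 0.0045, 0.0864]
ee_rot: [[0.86, 0.51, 0.001], [0.51, -0.86, 0.001], [0.001, -0.0, -1.0]]
wrist_force: [-0.3, -0.2, 5.5]
opening: 0.0132
```

```bash
python3 - <<'E'
from h import *
info(); print(cmd([0.4605,0.0042,0.085],67.4))
E
```

```text
clk 11.45 tcp [0.4613 0.0045 0.0864] ang 30.66 tilt [ 8.e-04  8.e-04 -1.e+00] q [-25.9  35.4  27.  132.8 -46.9  21.2 -17.7] F [-0.3 -0.2  5.5] open 13.2
(array([-0.021, -0.004,  0.035]), array([ 0.    , -0.0012, -0.6412]))
```

Call:
{"name": "move_arm", "arguments": {"rows": [{"claw": 8,"travel": [0,0,0],"turn": [0,0,-0.12]},{"claw": 8,"travel": [0,0,0],"turn": [0,0,-0.24]},{"claw": 8,"travel": [0,0,0],"turn": [0,0,-0.36]},{"claw": 8,"travel": [0,0,0],"turn": [0,0,-0.48]},{"claw": 8,"travel": [0,0,0],"turn": [0,0,-0.6]},{"claw": 8,"travel": [0,0,0],"turn": [0,0,-0.645]},{"claw": 8,"travel": [0,0,0],"turn": [0,0,-0.645]},{"claw": 50,"travel": [0,0,0],"turn": [0,0,-0.645]}]}}

```text
clock: 12.45
eef_pos: [0.4611, 0.0047, 0.086]
ee_rot: [[0.384, 0.924, 0.0], [0.924, -0.384, 0.0], [0.001, 0.0, -1.0]]
wrist_force: [0.4, -0.2, 0.5]
opening: 0.03
```

```bash
python3 - <<'E'
from h import *
info(); print(cmd([0.452,0.07,0.25],30))
E
```

```text
clk 12.45 tcp [0.4611 0.0047 0.086 ] ang 67.45 tilt [ 3.e-04  4.e-04 -1.e+00] q [-19.5  33.7  17.9 132.6 -33.8  17.9   5.5] F [ 0.4 -0.2  0.5] open 30.0
(array([ 1.422, -0.836, -4.099]), array([-1.000e-04, -5.000e-04,  6.536e-01]))
```

Yellow was released with the hand at 67.45°, against 67.4°. I'll back off over green and look.

Call:
{"name": "move_arm", "arguments": {"rows": [{"claw": 50,"travel": [0,0,0],"turn": [0,0,0]},{"claw": 50,"travel": [0,0,-1.0],"turn": [0,0,0]},{"claw": 50,"travel": [0.2,-0.1,-2.1],"turn": [0,0,0.13]},{"claw": 50,"travel": [0.7,-0.4,-3.1],"turn": [0,0,0.27]},{"claw": 50,"travel": [1.2,-0.7,-4.1],"turn": [0,0,0.4]},{"claw": 50,"travel": [1.4,-0.84,-4.6],"turn": [0,0,0.55]},{"claw": 50,"travel": [1.4,-0.84,-4.6],"turn": [0,0,0.654]},{"claw": 50,"travel": [1.4,-0.84,-4.6],"turn": [0,0,0.654]}]}}

```text
clock: 13.45
eef_pos: [0.4513, 0.0694, 0.2697]
ee_rot: [[0.865, 0.501, -0.0], [0.501, -0.865, -0.0], [-0.0, 0.0, -1.0]]
wrist_force: [0.9, -0.5, -0.6]
opening: 0.0502
```

```bash
python3 - <<'E'
from meas import *
st=info(); c=camera("wrist"); cv2.imwrite("pics/w6.png",c["pixels"])
ims=[]
for n,(x,y) in C.items():
    p,r,f=circ(c,st,n,x,y); print(n,p,r,f,np.round(pointer(c,st,n,*p),4))
    im,_=rect(c,st,*p,0.095); ims.append(cv2.flip(cv2.rotate(im,cv2.ROTATE_90_COUNTERCLOCKWISE),1))
cv2.imwrite("pics/q3.png",cv2.resize(np.hstack(ims),(800,267)))
E
```

```text
clk 13.45 tcp [0.4513 0.0694 0.2697] ang 30.07 tilt [-2.e-04 -2.e-04 -1.e+00] q [-56.4  19.   53.4 126.  -21.9  44.6 -48.5] F [ 0.9 -0.5 -0.6] open 50.2
blue [ 0.47791796 -0.11954524] 0.031697120585165724 0.4184184184184184 [-6.82374e+01 -5.32971e+01  2.83000e-02  7.10000e-03  1.83000e-02]
yellow [0.46080235 0.00542845] 0.03256587623973176 0.5322314049586777 [6.82247e+01 6.74491e+01 3.38000e-02 6.50000e-03 1.48000e-02]
green [0.4443088  0.13308355] 0.03211556049303536 0.6049504950495049 [4.10921e+01 3.77468e+01 3.26000e-02 7.20000e-03 1.54000e-02]
```

View pics/w6.png

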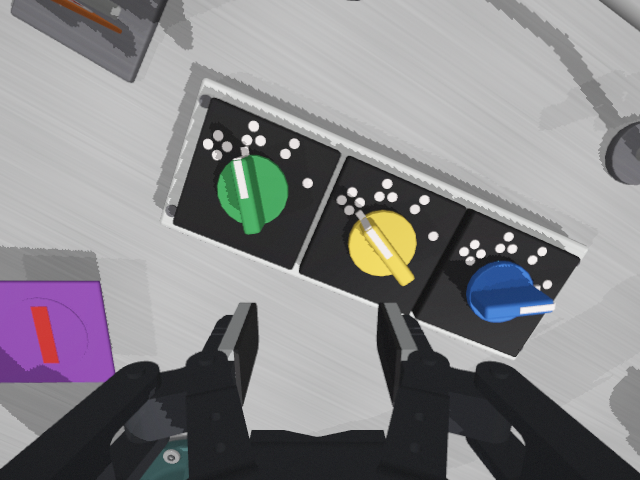

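View pics/q3.png

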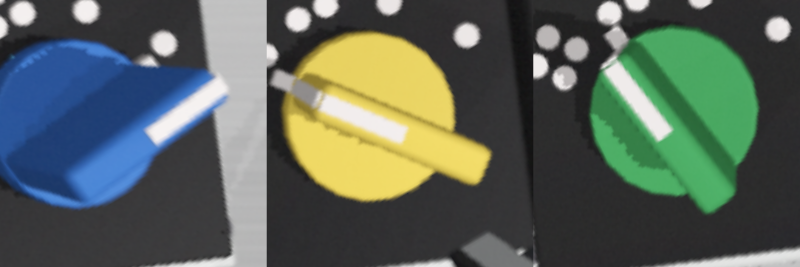

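Yellow measures 67.4° and blue -53.3°, both on target. Green next, from 37.9° to -12.9°.

```bash
python3 - <<'E'
from h import *
print(cmd([0.4440,0.1333,0.086],37.9))
E
```

```text
(array([ 0.652, -1.478,  4.589]), array([-1.000e-04,  6.000e-04, -1.366e-01]))
```

Call:
{"name": "move_arm", "arguments": {"rows": [{"claw": 50,"travel": [0.3,-0.7,0.6],"turn": [0,0,-0.07]},{"claw": 50,"travel": [0.65,-1.48,1.3],"turn": [0,0,-0.137]},{"claw": 50,"travel": [0.65,-1.48,2.2],"turn": [0,0,-0.137]},{"claw": 50,"travel": [0.65,-1.48,3.2],"turn": [0,0,-0.137]},{"claw": 50,"travel": [0.65,-1.48,4.0],"turn": [0,0,-0.137]},{"claw": 50,"travel": [0.65,-1.48,4.59],"turn": [0,0,-0.137]},{"claw": 50,"travel": [0.65,-1.48,4.59],"turn": [0,0,-0.137]},{"claw": 50,"travel": [0.65,-1.48,4.59],"turn": [0,0,-0.137]}]}}

```text
clock: 14.5
eef_pos: [0.4449, 0.1329, 0.0866]
ee_rot: [[0.79, 0.613, 0.0], [0.613, -0.79, 0.0], [0.0, 0.0, -1.0]]
wrist_force: [0.6, 0.1, -0.0]
opening: 0.05
```

```bash
python3 - <<'E'
from h import *
info(); c=camera("wrist"); cv2.imwrite("pics/w7.png",c["pixels"])
E
```

```text
clk 14.5 tcp [0.4449 0.1329 0.0866] ang 37.79 tilt [ 4.e-04  1.e-04 -1.e+00] q [-41.4  35.3  26.3 132.4 -45.4  21.1 -28.3] F [ 0.6  0.1 -0. ] open 50.0
```

View pics/w7.png

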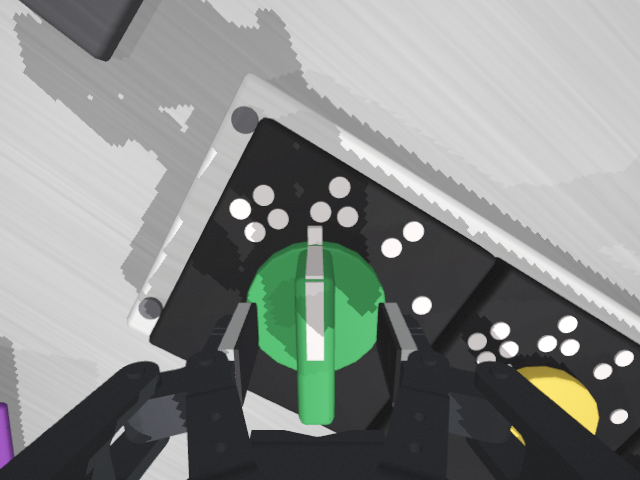

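Call:
{"name": "move_arm", "arguments": {"force": 40, "rows": [{"claw": 8,"travel": [0,0,0],"turn": [0,0,0]},{"claw": 8,"travel": [0,0,0],"turn": [0,0,0]},{"claw": 8,"travel": [0,0,0],"turn": [0,0,0]},{"claw": 8,"travel": [0,0,0],"turn": [0,0,0.12]},{"claw": 8,"travel": [0,0,0],"turn": [0,0,0.24]},{"claw": 8,"travel": [0,0,0],"turn": [0,0,0.36]},{"claw": 8,"travel": [0,0,0],"turn": [0,0,0.48]},{"claw": 8,"travel": [0,0,0],"turn": [0,0,0.6]}]}}

```text
clock: 15.55
eef_pos: [0.4451, 0.1327, 0.0869]
ee_rot: [[0.998, 0.056, 0.002], [0.056, -0.998, -0.0], [0.002, 0.0, -1.0]]
wrist_force: [-0.5, -1.6, 3.1]
opening: 0.0136
```

```bash
python3 - <<'E'
from h import *
info(); print(cmd([0.4449,0.1329,0.0866],-12.9))
E
```

```text
clk 15.55 tcp [0.4451 0.1327 0.0869] ang 3.21 tilt [ 1.9e-03 -4.0e-04 -1.0e+00] q [-47.7  37.8  35.6 132.7 -55.9  25.5 -51.9] F [-0.5 -1.6  3.1] open 13.6
(array([-0.005, -0.004,  0.007]), array([ 2.000e-04, -1.900e-03,  2.812e-01]))
```

Call:
{"name": "move_arm", "arguments": {"rows": [{"claw": 8,"travel": [0,0,0],"turn": [0,0,0.12]},{"claw": 8,"travel": [0,0,0],"turn": [0,0,0.24]},{"claw": 8,"travel": [0,0,0],"turn": [0,0,0.282]},{"claw": 8,"travel": [0,0,0],"turn": [0,0,0.282]},{"claw": 50,"travel": [0,0,0],"turn": [0,0,0.282]},{"claw": 50,"travel": [0,0,0],"turn": [0,0,0.282]},{"claw": 50,"travel": [0,0,-1.2],"turn": [0,0,0.282]},{"claw": 50,"travel": [0,0,-2.6],"turn": [0,0,0.282]}]}}

```text
clock: 16.55
eef_pos: [0.4437, 0.1333, 0.1906]
ee_rot: [[0.975, -0.22, -0.003], [-0.22, -0.975, -0.001], [-0.003, 0.002, -1.0]]
wrist_force: [1.9, -0.0, 0.6]
opening: 0.0501
```

```bash
python3 - <<'E'
from h import *
info(); a=camera("scene"); b=camera("top"); np.save("a.npy",a,allow_pickle=True); np.save("b.npy",b,allow_pickle=True)
for n in ["tag_fin","tag","stand","rail_blue","mark"]:
    print(n,[(np.round(p["at"],1),round(p["score"],2)) for p in place_of(a,n)[:4]],[(np.round(p["at"],1),round(p["score"],2)) for p in place_of(b,n)[:4]])
cv2.imwrite("pics/t3.png",cv2.resize(b["pixels"][130:290,150:400],None,fx=3.2,fy=3.2,interpolation=cv2.INTER_CUBIC))
cv2.imwrite("pics/s3.png",cv2.resize(a["pixels"][170:370,300:480],None,fx=3,fy=3,interpolation=cv2.INTER_CUBIC))
print(cmd([0.47,0.32,0.36],6))
E
```

```text
clk 16.55 tcp [0.4437 0.1333 0.1906] ang -12.71 tilt [-0.0029 -0.0014 -1.    ] q [-62.6  31.7  56.5 129.5 -42.6  40.2 -78. ] F [ 1.9 -0.   0.6] open 50.1
tag_fin [(array([399.5, 196.7]), 0.92), (array([484.8, 223.7]), 0.84), (array([319.5, 173.6]), 0.63), (array([340.3, 249.8]), 0.39)] [(array([176.3, 282.5]), 0.82), (array([207.9, 209.3]), 0.73), (array([152.6, 156.7]), 0.71), (array([206.3, 339.7]), 0.69)]
tag [(array([317.7, 181.9]), 0.97), (array([383.6, 181.7]), 0.88), (array([476.3, 223.2]), 0.75), (array([405.1, 203.5]), 0.64)] [(array([214.9, 336.3]), 0.83), (array([161.7, 162.9]), 0.72), (array([167.2, 278. ]), 0.62), (array([361. , 233.8]), 0.61)]
stand [(array([341.1, 240.1]), 0.36), (array([292. , 300.9]), 0.3)] [(array([217. , 218.8]), 0.67)]
rail_blue [(array([382.2, 270.7]), 0.87)] [(array([301.5, 166.2]), 0.92)]
mark [(array([350.5, 305.1]), 0.57), (array([448.3, 261.2]), 0.46), (array([317.7, 276.5]), 0.33)] [(array([354. , 167.2]), 0.58), (array([322. , 240.8]), 0.45)]
(array([-0.407, -4.698, -4.266]), array([ 0.0008,  0.0012, -0.3274]))
```

View pics/t3.png

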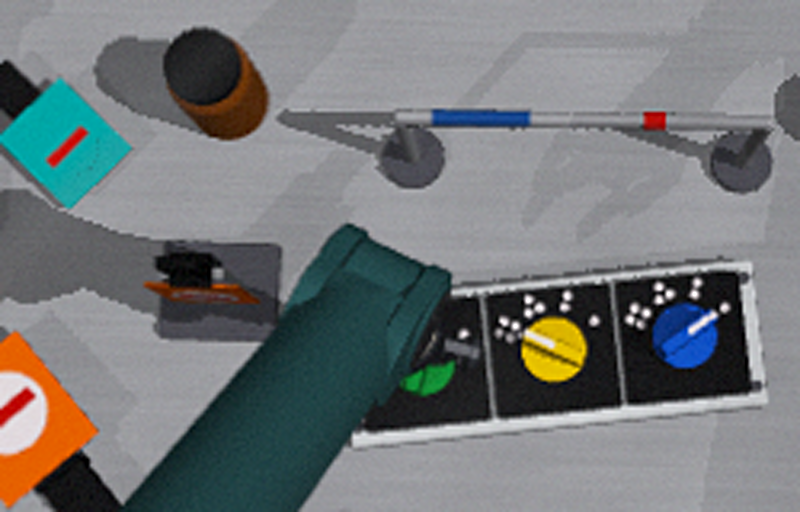

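View pics/s3.png

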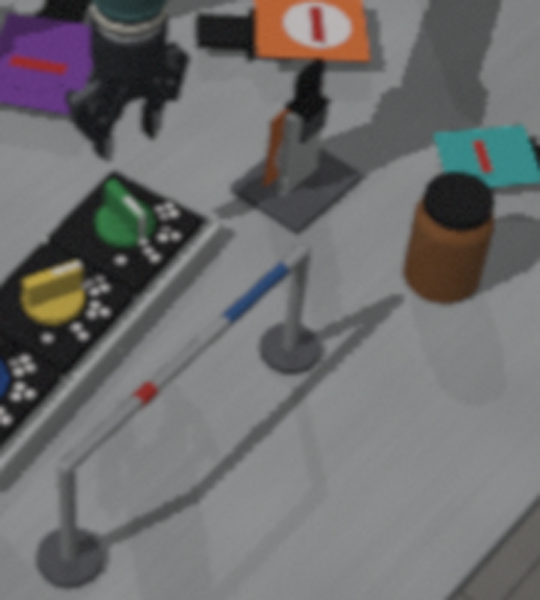

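```bash
python3 - <<'E'
from h import *
np.set_printoptions(precision=4,suppress=True)
a=np.load("a.npy",allow_pickle=True).item();b=np.load("b.npy",allow_pickle=True).item()
# sub-pixel: segment blue and red on rail
for nm,c,roi in(("scene",a,(slice(240,330),slice(325,410))),("top",b,(slice(155,180),slice(270,390)))):
    hsv=cv2.cvtColor(c["pixels"],cv2.COLOR_BGR2HSV)[roi]
    H,Sx,V=[hsv[...,i] for i in range(3)]
    for k,m in (("blue",(H>98)&(H<130)&(Sx>110)),("red",((H<8)|(H>172))&(Sx>120))):
        ys,xs=np.nonzero(m); N,lab,s,cen=cv2.connectedComponentsWithStats(m.astype(np.uint8)); i=1+np.argmax(s[1:,4])
        x0,y0=roi[1].start,roi[0].start
        ys,xs=np.nonzero(lab==i); u=np.c_[xs+x0,ys+y0].astype(float); me=u.mean(0)
        d=np.linalg.svd(u-me)[2][0]; t=(u-me)@d; e1=me+d*(t.min()-.5);e2=me+d*(t.max()+.5)
        print(nm,k,s[i],"mid",at_z(c,me,.163),"ends",at_z(c,e1,.163),at_z(c,e2,.163))
for p in ((382.2,270.7),(380.9,270.5)): print(at_z(a,p,.163))
print(tri([ray(a,(401.5,196.8)),ray(b,(208,209.7))]), at_z(a,(401.5,196.8),.161),at_z(b,(208,209.7),.161))
E
```

```text
scene blue [51 18 19 19 80] mid [0.6642 0.0796 0.163 ] ends [0.6637 0.1227 0.163 ] [0.6647 0.0376 0.163 ]
scene red [21 58  6  6 25] mid [ 0.6663 -0.08    0.163 ] ends [ 0.6643 -0.0699  0.163 ] [ 0.6682 -0.0894  0.163 ]
top blue [ 15   9  31   6 132] mid [0.6622 0.0786 0.163 ] ends [0.662  0.1237 0.163 ] [0.6624 0.032  0.163 ]
top red [81 10  7  6 42] mid [ 0.6636 -0.0818  0.163 ] ends [ 0.6633 -0.0715  0.163 ] [ 0.6639 -0.0922  0.163 ]
[0.6669 0.0636 0.163 ]
[0.6637 0.0616 0.163 ]
(array([0.5228, 0.3378, 0.1717]), [np.float64(0.0030706508868850765), np.float64(0.003070650886885078)]) [0.5151 0.3443 0.161 ] [0.5265 0.343  0.161 ]
```

```bash
python3 - <<'E'
from h import *
info();print(cmd([0.55,0.30,0.36],0))
E
```

```text
clk 17.15 tcp [0.4442 0.133  0.1895] ang -12.76 tilt [-1.3e-03 -7.0e-04 -1.0e+00] q [-62.4  31.7  56.3 129.6 -42.9  40.  -77.8] F [ 0.1  0.6 -1. ] open 50.1
(array([ 1.654, -4.652, -4.268]), array([ 0.0009,  0.0012, -0.2227]))
```

Call:
{"name": "move_arm", "arguments": {"rows": [{"claw": 50,"travel": [0,-0.2,-1.3],"turn": [0,0,-0.05]},{"claw": 50,"travel": [0.3,-1.0,-2.5],"turn": [0,0,-0.1]},{"claw": 50,"travel": [0.6,-1.9,-3.5],"turn": [0,0,-0.15]},{"claw": 50,"travel": [0.9,-2.9,-4.27],"turn": [0,0,-0.22]},{"claw": 50,"travel": [1.3,-3.9,-4.27],"turn": [0,0,-0.22]},{"claw": 50,"travel": [1.65,-4.65,-4.27],"turn": [0,0,-0.22]},{"claw": 50,"travel": [1.65,-4.65,-4.27],"turn": [0,0,-0.22]},{"claw": 50,"travel": [1.65,-4.65,-4.27],"turn": [0,0,-0.22]}]}}

```text
clock: 18.15
eef_pos: [0.5495, 0.2988, 0.3604]
ee_rot: [[1.0, -0.004, -0.001], [-0.004, -1.0, -0.001], [-0.001, 0.001, -1.0]]
wrist_force: [0.6, -0.7, 0.0]
opening: 0.0499
```

```bash
python3 - <<'E'
from h import *
st=info(); c=camera("wrist"); cv2.imwrite("pics/w8.png",c["pixels"])
np.save("w8.npy",{"c":c,"st":st},allow_pickle=True)
for n,z in [("tag_fin",.161),("tag",.13),("stand",0),("rail_blue",.163)]:
    print(n,[(np.round(p["at"],1),round(p["score"],2),np.round(at_z(c,p["at"],z,st),4)) for p in place_of(c,n)[:3]])
E
```

```text
clk 18.15 tcp [0.5495 0.2988 0.3604] ang -0.21 tilt [-0.0013 -0.0014 -1.    ] q [-72.9  32.2  62.5 100.4 -30.9  66.8 -91.4] F [ 0.6 -0.7  0. ] open 49.9
tag_fin [(array([267.1, 258.1]), 0.62, array([0.5144, 0.3453, 0.161 ])), (array([78.2, 47.6]), 0.59, array([0.6904, 0.487 , 0.161 ]))]
tag [(array([270.4, 247. ]), 0.78, array([0.5154, 0.3459, 0.13  ])), (array([100.6,  62.8]), 0.69, array([0.6842, 0.4874, 0.13  ])), (array([181.2, 348.4]), 0.65, array([0.3993, 0.4487, 0.13  ]))]
stand [(array([283.5, 217.6]), 0.67, array([0.5155, 0.3438, 0.    ]))]
rail_blue [(array([597.6,  86.5]), 0.56, array([0.6607, 0.0719, 0.163 ]))]
```

View pics/w8.png

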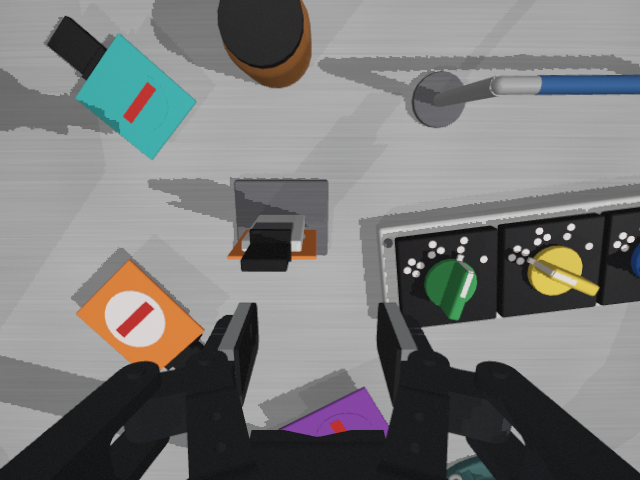

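```bash
python3 - <<'E'
from h import *
d=np.load("w8.npy",allow_pickle=True).item(); c,st=d["c"],d["st"]
S=.00025
xs=np.arange(0.56,0.47,-S); ys=np.arange(0.41,0.28,-S)
for z in (0.186,0.012):
    uv=np.array([[proj(c,[x+(0 if z>.1 else .0),y,z],st) for y in ys] for x in xs]).astype(np.float32)
    r=cv2.remap(c["pixels"],uv,None,cv2.INTER_LINEAR)
    for i in range(0,r.shape[1],40): cv2.line(r,(i,0),(i,4),(0,0,255),1)
    for i in range(0,r.shape[0],40): cv2.line(r,(0,i),(4,i),(0,0,255),1)
    cv2.imwrite(f"pics/fin_{int(z*1000)}.png",cv2.resize(r,None,fx=1.5,fy=1.5))
E
```

```text
(no output)
```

View pics/fin_186.png

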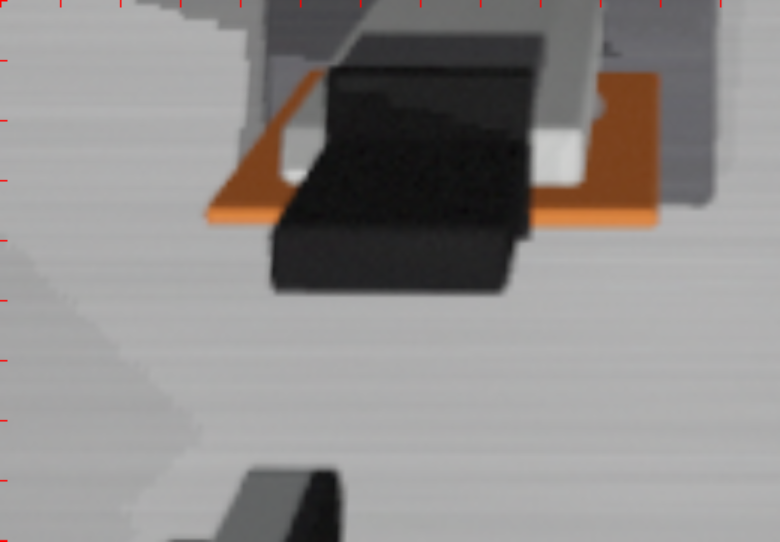

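View pics/fin_12.png

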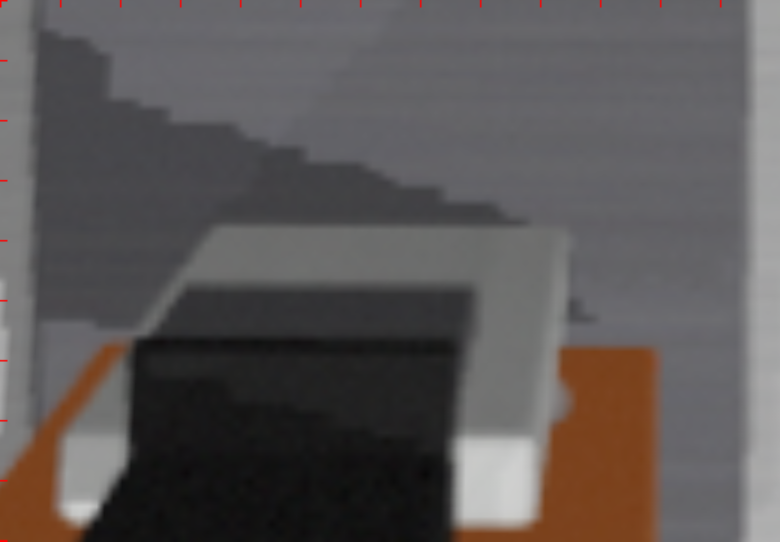

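```bash
python3 - <<'E'
from h import *
print(cmd([0.5165,0.3448,0.26],89.4))
E
```

```text
(array([-0.829, -1.137,  2.53 ]), array([-7.000e-04, -1.000e-04, -1.564e+00]))
```

Call:
{"name": "move_arm", "arguments": {"rows": [{"claw": 50,"travel": [-0.1,-0.2,0.3],"turn": [0,0,-0.185]},{"claw": 50,"travel": [-0.2,-0.4,0.6],"turn": [0,0,-0.37]},{"claw": 50,"travel": [-0.4,-0.6,1.0],"turn": [0,0,-0.555]},{"claw": 50,"travel": [-0.6,-0.8,1.4],"turn": [0,0,-0.74]},{"claw": 50,"travel": [-0.83,-1.14,1.8],"turn": [0,0,-0.925]},{"claw": 50,"travel": [-0.83,-1.14,2.2],"turn": [0,0,-1.11]},{"claw": 50,"travel": [-0.83,-1.14,2.53],"turn": [0,0,-1.295]},{"claw": 50,"travel": [-0.83,-1.14,2.53],"turn": [0,0,-1.48]}]}}

```text
clock: 19.4
eef_pos: [0.5158, 0.3451, 0.2588]
ee_rot: [[0.087, 0.996, -0.002], [0.996, -0.087, -0.001], [-0.002, -0.002, -1.0]]
wrist_force: [-0.3, 0.3, 0.4]
opening: 0.0502
```

```bash
python3 - <<'E'
from h import *
info();print(cmd([0.5165,0.3448,0.163],89.4))
E
```

```text
clk 19.4 tcp [0.5158 0.3451 0.2588] ang 85.0 tilt [-0.0018 -0.0014 -1.    ] q [-61.8  29.3  34.2 106.7 -20.9  50.5 -22.4] F [-0.3  0.3  0.4] open 50.2
(array([-2.000e-03,  2.200e-02,  2.395e+00]), array([-0.0018,  0.0015, -0.0768]))
```

Call:
{"name": "move_arm", "arguments": {"rows": [{"claw": 50,"travel": [0,0.02,0],"turn": [0,0,-0.077]},{"claw": 50,"travel": [0,0.02,0.5],"turn": [0,0,-0.077]},{"claw": 50,"travel": [0,0.02,1.1],"turn": [0,0,-0.077]},{"claw": 50,"travel": [0,0.02,1.7],"turn": [0,0,-0.077]},{"claw": 50,"travel": [0,0.02,2.1],"turn": [0,0,-0.077]},{"claw": 50,"travel": [0,0.02,2.35],"turn": [0,0,-0.077]},{"claw": 50,"travel": [0,0.02,2.35],"turn": [0,0,-0.077]},{"claw": 50,"travel": [0,0.02,2.35],"turn": [0,0,-0.077]}]}}

```text
clock: 20.4
eef_pos: [0.5182, 0.3459, 0.1664]
ee_rot: [[0.016, 1.0, 0.001], [1.0, -0.016, 0.001], [0.001, 0.001, -1.0]]
wrist_force: [-0.4, -0.2, -0.8]
opening: 0.0502
```

```bash
python3 - <<'E'
from h import *
info(); c=camera("wrist"); cv2.imwrite("pics/w9.png",c["pixels"])
E
```

```text
clk 20.4 tcp [0.5182 0.3459 0.1664] ang 89.06 tilt [ 1.2e-03  7.0e-04 -1.0e+00] q [-57.5  35.4  28.6 110.4 -25.3  40.4 -14.7] F [-0.4 -0.2 -0.8] open 50.2
```

View pics/w9.png

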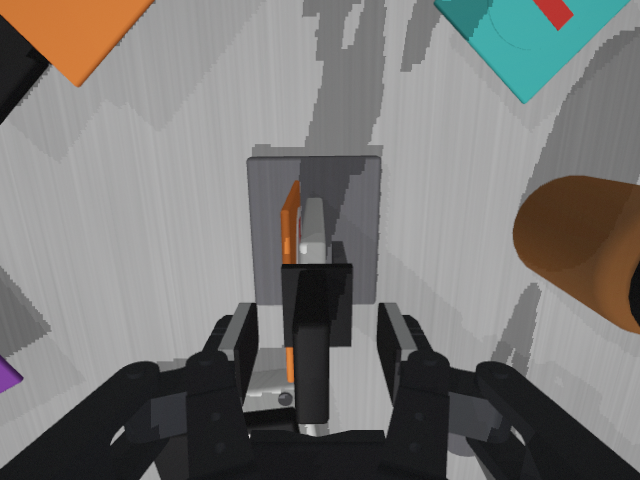

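Call:
{"name": "move_arm", "arguments": {"force": 50, "rows": [{"claw": 4,"travel": [0,0,0.05],"turn": [0,0,0]},{"claw": 4,"travel": [0,0,0.05],"turn": [0,0,0]},{"claw": 4,"travel": [0,0,0.05],"turn": [0,0,0]},{"claw": 4,"travel": [0,0,0.05],"turn": [0,0,0]},{"claw": 4,"travel": [0,0,-0.3],"turn": [0,0,0]},{"claw": 4,"travel": [0,0,-1.0],"turn": [0,0,0]},{"claw": 4,"travel": [0,0,-2.0],"turn": [0,0,0]},{"claw": 4,"travel": [0,0,-3.2],"turn": [0,0,0]}]}}

```text
clock: 21.45
eef_pos: [0.5171, 0.3452, 0.2946]
ee_rot: [[0.016, 1.0, -0.001], [1.0, -0.016, -0.001], [-0.001, -0.001, -1.0]]
wrist_force: [-1.0, 1.1, -1.5]
opening: 0.0112
```

```bash
python3 - <<'E'
from h import *
info()
d=np.load("w8.npy",allow_pickle=True).item(); c,st=d["c"],d["st"]
# rail points in w8: look at columns
for u in (510,530,560,600,630):
    col=c["pixels"][70:110,u].astype(int); print(u,[tuple(x) for x in col[0:30:1].tolist()][4:26])
E
```

```text
clk 21.45 tcp [0.5171 0.3452 0.2946] ang 89.06 tilt [-0.001  -0.0014 -1.    ] q [-62.2  27.   34.7 104.6 -18.5  54.2 -20.4] F [-1.   1.1 -1.5] open 11.2
510 [(168, 168, 168), (156, 156, 156), (133, 132, 132), (135, 135, 135), (148, 148, 148), (156, 155, 155), (160, 159, 160), (162, 162, 162), (166, 166, 166), (169, 168, 168), (171, 171, 170), (174, 175, 175), (174, 174, 174), (169, 169, 169), (162, 162, 162), (156, 156, 156), (151, 152, 151), (146, 146, 146), (137, 137, 137), (124, 123, 123), (134, 134, 134), (164, 164, 165)]
530 [(167, 166, 166), (158, 157, 157), (122, 122, 122), (137, 137, 137), (149, 148, 148), (156, 156, 157), (160, 159, 160), (162, 162, 162), (166, 166, 166), (170, 170, 169), (171, 172, 171), (176, 177, 176), (176, 176, 176), (168, 168, 168), (160, 160, 161), (154, 155, 154), (150, 151, 150), (143, 143, 143), (135, 134, 134), (121, 121, 121), (138, 138, 138), (162, 161, 162)]
560 [(165, 165, 165), (111, 85, 71), (115, 72, 41), (125, 79, 45), (134, 86, 51), (138, 89, 52), (142, 92, 54), (147, 96, 56), (149, 97, 57), (152, 100, 59), (153, 100, 59), (156, 104, 60), (155, 101, 59), (149, 98, 58), (145, 95, 57), (138, 90, 51), (133, 85, 49), (127, 82, 47), (118, 74, 42), (106, 66, 38), (115, 96, 86), (154, 150, 149)]
600 [(154, 151, 148), (112, 82, 61), (114, 73, 41), (125, 81, 46), (132, 84, 48), (137, 88, 51), (141, 91, 53), (144, 94, 55), (148, 98, 57), (151, 99, 58), (153, 101, 59), (154, 101, 59), (152, 100, 58), (147, 94, 54), (142, 91, 54), (138, 88, 51), (131, 85, 49), (122, 78, 43), (114, 73, 42), (102, 64, 37), (124, 110, 98), (163, 162, 161)]
630 [(109, 103, 99), (103, 71, 49), (114, 73, 40), (125, 78, 48), (132, 84, 50), (136, 86, 49), (141, 91, 54), (144, 94, 54), (148, 97, 57), (148, 98, 56), (151, 99, 58), (153, 99, 57), (151, 100, 59), (147, 96, 56), (140, 89, 52), (135, 87, 51), (130, 85, 49), (121, 76, 42), (113, 72, 42), (100, 62, 34), (131, 122, 118), (167, 166, 167)]
```

```bash
python3 - <<'E'
from h import *
d=np.load("w8.npy",allow_pickle=True).item(); c,st=d["c"],d["st"]
for p in ((510,85),(530,85.),(560,84.5),(600,84.3),(630,83.8),(540.5,85)): print(p,np.round(at_z(c,p,.163,st),4))
print(cmd([0.663,0.079,0.335],90.2))
E
```

```text
(510, 85) [0.6614 0.1438 0.163 ]
(530, 85.0) [0.6614 0.1276 0.163 ]
(560, 84.5) [0.662  0.1031 0.163 ]
(600, 84.3) [0.6624 0.0702 0.163 ]
(630, 83.8) [0.663  0.0454 0.163 ]
(540.5, 85) [0.6615 0.119  0.163 ]
(array([-6.596,  3.756, -1.003]), array([-0.0009,  0.0014, -0.0199]))
```

Call:
{"name": "move_arm", "arguments": {"rows": [{"claw": 4,"travel": [0,0,-1.1],"turn": [0,0,0]},{"claw": 4,"travel": [-0.8,0.5,-1.1],"turn": [0,0,-0.03]},{"claw": 4,"travel": [-1.9,1.1,-1.1],"turn": [0,0,-0.03]},{"claw": 4,"travel": [-3.0,1.7,-1.1],"turn": [0,0,-0.03]},{"claw": 4,"travel": [-4.1,2.35,-1.1],"turn": [0,0,-0.03]},{"claw": 4,"travel": [-5.2,3.0,-1.1],"turn": [0,0,-0.03]},{"claw": 4,"travel": [-6.1,3.5,-1.1],"turn": [0,0,-0.03]},{"claw": 4,"travel": [-6.6,3.75,-1.1],"turn": [0,0,-0.03]}]}}

```text
clock: 22.45
eef_pos: [0.6639, 0.076, 0.3383]
ee_rot: [[-0.01, 1.0, 0.001], [1.0, 0.01, -0.001], [-0.001, 0.001, -1.0]]
wrist_force: [-0.0, 0.7, -2.1]
opening: 0.0112
```

```bash
python3 - <<'E'
from h import *
info(); print(cmd([0.6628,0.077,0.335],90.8))
st=read_state()
c=camera("wrist"); cv2.imwrite("pics/w10.png",c["pixels"]); np.save("w10.npy",{"c":c,"st":st},allow_pickle=True)
for n,z in (("rail_blue",.163),("mark",.163),("tag_fin",.335)): print(n,[(np.round(p["at"],1),round(p["score"],2),np.round(at_z(c,p["at"],z,st),4)) for p in place_of(c,n)[:3]])
b=camera("top"); cv2.imwrite("pics/t10.png",cv2.resize(b["pixels"][110:270,200:450],None,fx=3.2,fy=3.2,interpolation=cv2.INTER_CUBIC))
E
```

```text
clk 22.45 tcp [0.6639 0.076  0.3383] ang 90.59 tilt [ 8.0e-04 -1.4e-03 -1.0e+00] q [-34.6  28.6  36.2  96.  -18.7  61.6   7.9] F [-0.   0.7 -2.1] open 11.2
(array([ 0.025, -0.028,  0.083]), array([ 0.0008,  0.0014, -0.0037]))
rail_blue [(array([313.4, 231.9]), 0.66, array([0.6614, 0.0724, 0.163 ]))]
mark []
tag_fin [(array([315.1, 341.9]), 0.82, array([0.6634, 0.0747, 0.335 ]))]
```

View pics/w10.png

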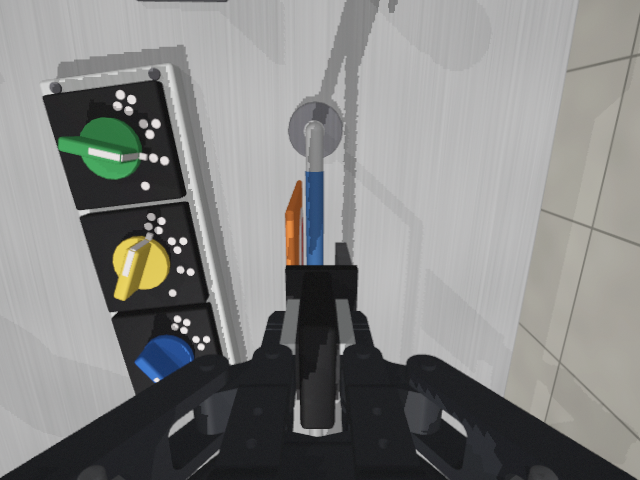

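View pics/t10.png

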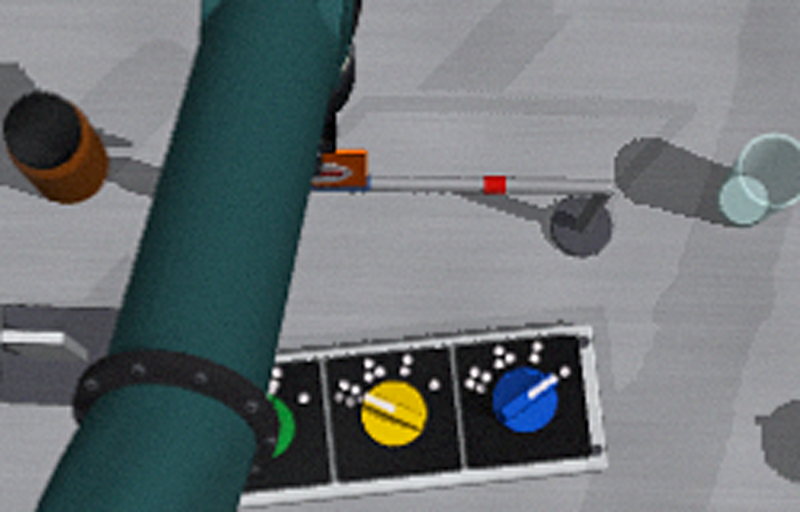

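The rail's blue end runs straight below the tag (columns 306–324). The plate is to its left at about column 294 and the lip to its right at about column 342. Measuring exactly.

```bash
python3 - <<'E'
from h import *
d=np.load("w10.npy",allow_pickle=True).item(); c,st=d["c"],d["st"]
hsv=cv2.cvtColor(c["pixels"],cv2.COLOR_BGR2HSV)
m=(hsv[...,0]>98)&(hsv[...,0]<130)&(hsv[...,1]>110); m[:,:270]=0;m[:,360:]=0
for r in (171,173,180,200,220,240,255):
    x=np.nonzero(m[r])[0]; 
    if len(x): u=(x.min()+x.max())/2; print(r,x.min(),x.max(),np.round(at_z(c,(u,r),.163,st),4))
cr=c["pixels"][160:440,250:390]; cv2.imwrite("pics/w10c.png",cv2.resize(cr,None,fx=2.1,fy=2.1,interpolation=cv2.INTER_CUBIC))
E
```

```text
173 306 322 [0.6615 0.1209 0.163 ]
180 306 322 [0.6616 0.1154 0.163 ]
200 306 322 [0.6617 0.0993 0.163 ]
220 307 322 [0.6622 0.0826 0.163 ]
240 307 322 [0.6624 0.0654 0.163 ]
255 307 322 [0.6625 0.0521 0.163 ]
```

View pics/w10c.png

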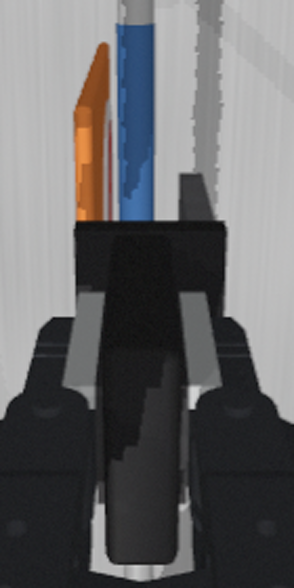

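Call:
{"name": "move_arm", "arguments": {"rows": [{"claw": 4,"travel": [0.02,-0.03,0],"turn": [0,0,-0.005]},{"claw": 4,"travel": [0.02,-0.03,0.4],"turn": [0,0,-0.005]},{"claw": 4,"travel": [0.02,-0.03,0.9],"turn": [0,0,-0.005]},{"claw": 4,"travel": [0.02,-0.03,1.3],"turn": [0,0,-0.005]},{"claw": 4,"travel": [0.02,-0.03,1.6],"turn": [0,0,-0.005]},{"claw": 4,"travel": [0.02,-0.03,1.7],"turn": [0,0,-0.005]},{"claw": 4,"travel": [0.02,-0.03,1.7],"turn": [0,0,-0.005]},{"claw": 4,"travel": [0.02,-0.03,1.7],"turn": [0,0,-0.005]}]}}

```text
clock: 23.7
eef_pos: [0.6627, 0.08, 0.2705]
ee_rot: [[-0.019, 1.0, 0.001], [1.0, 0.019, 0.0], [0.0, 0.001, -1.0]]
wrist_force: [-0.1, -0.6, -1.8]
opening: 0.0113
```

```bash
python3 - <<'E'
from h import *
st=info()
c=camera("wrist"); cv2.imwrite("pics/w11.png",cv2.resize(c["pixels"][60:440,200:440],None,fx=1.5,fy=1.5,interpolation=cv2.INTER_CUBIC)); 
hsv=cv2.cvtColor(c["pixels"],cv2.COLOR_BGR2HSV)
m=(hsv[...,0]>98)&(hsv[...,0]<130)&(hsv[...,1]>110); m[:,:270]=0;m[:,360:]=0
for r in range(120,260,20):
    x=np.nonzero(m[r])[0]; 
    if len(x): u=(x.min()+x.max())/2; print(r,x.min(),x.max(),np.round(at_z(c,(u,r),.163,st),4))
a=camera("scene"); cv2.imwrite("pics/s11.png",cv2.resize(a["pixels"][170:370,300:480],None,fx=3,fy=3,interpolation=cv2.INTER_CUBIC))
E
```

```text
clk 23.7 tcp [0.6627 0.08   0.2705] ang 91.08 tilt [ 1.5e-03  2.0e-04 -1.0e+00] q [-33.3  32.   34.  100.1 -21.4  54.4  10.4] F [-0.1 -0.6 -1.8] open 11.3
200 305 326 [0.6615 0.1158 0.163 ]
220 305 326 [0.6617 0.1029 0.163 ]
240 305 326 [0.662  0.0896 0.163 ]
```

View pics/w11.png

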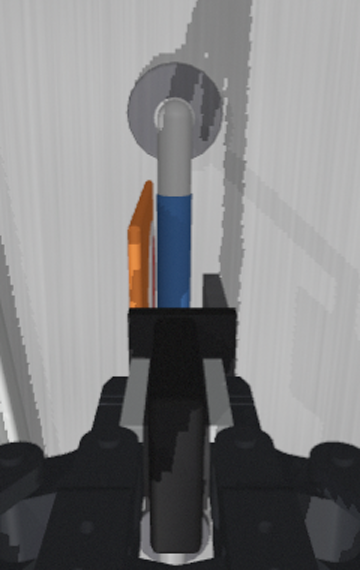

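View pics/s11.png

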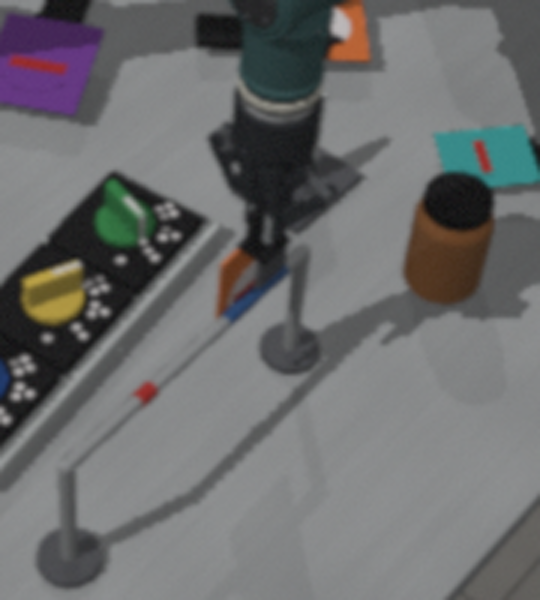

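Call:
{"name": "move_arm", "arguments": {"rows": [{"claw": 4,"travel": [-0.05,-0.012,0.2],"turn": [0,0,0]},{"claw": 4,"travel": [-0.05,-0.012,0.45],"turn": [0,0,0]},{"claw": 4,"travel": [-0.05,-0.012,0.7],"turn": [0,0,0]},{"claw": 4,"travel": [-0.05,-0.012,0.95],"turn": [0,0,0]},{"claw": 4,"travel": [-0.05,-0.012,1.2],"turn": [0,0,0]},{"claw": 4,"travel": [-0.05,-0.012,1.45],"turn": [0,0,0]},{"claw": 4,"travel": [-0.05,-0.012,1.45],"turn": [0,0,0]},{"claw": 4,"travel": [-0.05,-0.012,1.45],"turn": [0,0,0]}]}}

```text
clock: 24.8
eef_pos: [0.662, 0.0781, 0.212]
ee_rot: [[-0.019, 1.0, 0.001], [1.0, 0.019, -0.0], [-0.0, 0.001, -1.0]]
wrist_force: [-0.3, -0.1, -2.1]
opening: 0.0114
```

```bash
python3 - <<'E'
from h import *
st=info(); print(st["torque"])
c=camera("wrist"); cv2.imwrite("pics/w12.png",cv2.resize(c["pixels"][60:440,200:440],None,fx=1.5,fy=1.5,interpolation=cv2.INTER_CUBIC)); 
E
```

```text
clk 24.8 tcp [0.662  0.0781 0.212 ] ang 91.09 tilt [ 6.e-04 -0.e+00 -1.e+00] q [-31.5  35.5  31.7 102.9 -24.1  48.4  12.8] F [-0.3 -0.1 -2.1] open 11.4
[ 0.04706451  0.01015888 -0.02998358]
```

View pics/w12.png

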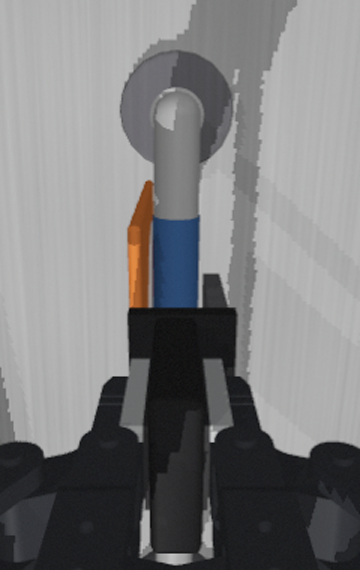

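The rail is inside the slot and the wrist force is unchanged. Sliding towards the mark.

Call:
{"name": "move_arm", "arguments": {"rows": [{"claw": 4,"travel": [0,0,0.08],"turn": [0,0,0]},{"claw": 4,"travel": [-0.5,0,0.08],"turn": [0,0,0]},{"claw": 4,"travel": [-1.2,0,0.08],"turn": [0,0,0]},{"claw": 4,"travel": [-2.0,0,0.08],"turn": [0,0,0]},{"claw": 4,"travel": [-2.8,-0.01,0.08],"turn": [0,0,0]},{"claw": 4,"travel": [-3.5,-0.01,0.08],"turn": [0,0,0]},{"claw": 4,"travel": [-3.9,-0.015,0.08],"turn": [0,0,0]},{"claw": 4,"travel": [-4.03,-0.015,0.08],"turn": [0,0,0]}]}}

```text
clock: 25.85
eef_pos: [0.6638, -0.0851, 0.2088]
ee_rot: [[-0.016, 1.0, 0.0], [1.0, 0.016, -0.001], [-0.001, 0.0, -1.0]]
wrist_force: [0.3, 0.9, -2.3]
opening: 0.0116
```

```bash
python3 - <<'E'
from h import *
st=info(); print(st["torque"])
c=camera("wrist"); cv2.imwrite("pics/w13.png",cv2.resize(c["pixels"][60:440,200:440],None,fx=1.5,fy=1.5,interpolation=cv2.INTER_CUBIC)); 
b=camera("top"); cv2.imwrite("pics/t13.png",cv2.resize(b["pixels"][110:270,200:450],None,fx=3.2,fy=3.2,interpolation=cv2.INTER_CUBIC))
a=camera("scene"); cv2.imwrite("pics/s13.png",cv2.resize(a["pixels"][170:370,260:440],None,fx=3,fy=3,interpolation=cv2.INTER_CUBIC))
E
```

```text
clk 25.85 tcp [ 0.6638 -0.0851  0.2088] ang 90.94 tilt [ 1.e-04 -6.e-04 -1.e+00] q [-17.   35.7  31.  102.6 -23.7  48.2  26.3] F [ 0.3  0.9 -2.3] open 11.6
[ 0.02887687  0.04581404 -0.01844917]
```

View pics/t13.png

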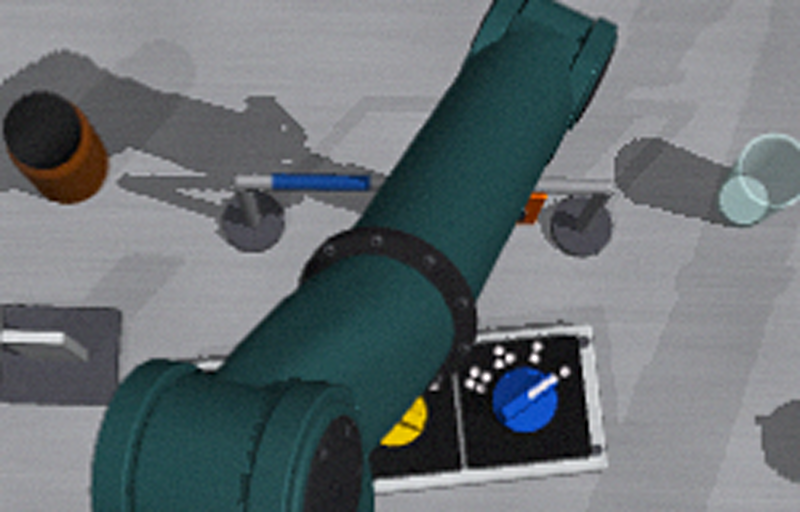

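View pics/s13.png

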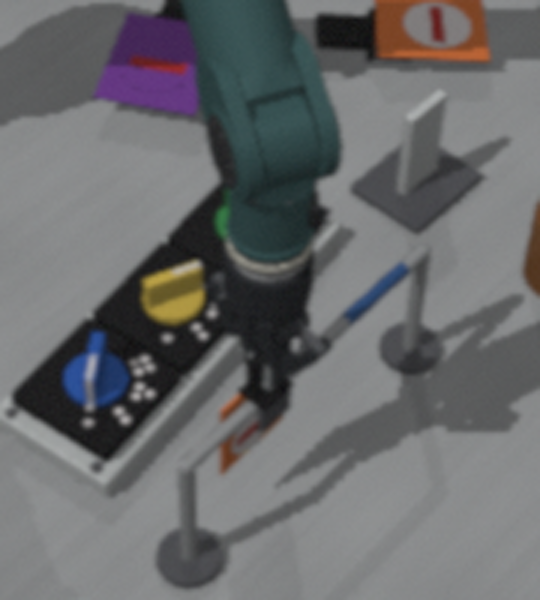

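View pics/w13.png

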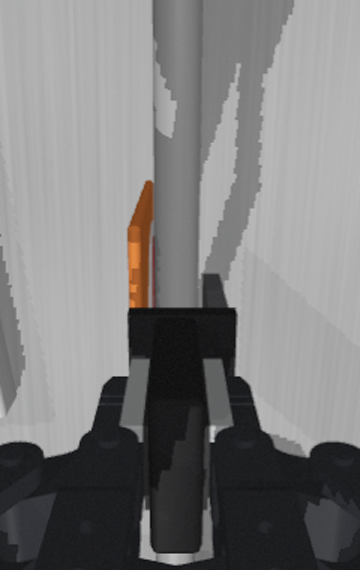

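Call:
{"name": "move_arm", "arguments": {"rows": [{"claw": 4,"travel": [0.05,0,0],"turn": [0,0,0]},{"claw": 4,"travel": [0.05,0,0.02],"turn": [0,0,0]},{"claw": 4,"travel": [0.05,0,0.04],"turn": [0,0,0]},{"claw": 4,"travel": [0.05,0,0.06],"turn": [0,0,0]},{"claw": 4,"travel": [0.05,0,0.07],"turn": [0,0,0]},{"claw": 4,"travel": [0.05,0,0.08],"turn": [0,0,0]},{"claw": 4,"travel": [0.05,0,0.08],"turn": [0,0,0]},{"claw": 4,"travel": [0.05,0,0.08],"turn": [0,0,0]}]}}

```text
clock: 27.0
eef_pos: [0.6641, -0.0811, 0.2054]
ee_rot: [[-0.019, 1.0, 0.0], [1.0, 0.019, 0.0], [0.0, 0.0, -1.0]]
wrist_force: [0.1, 0.3, -2.1]
opening: 0.0115
```

```bash
python3 -c "
from h import *
st=info(); print(st['torque'])"
```

```text
clk 27.0 tcp [ 0.6641 -0.0811  0.2054] ang 91.09 tilt [ 1.e-04  0.e+00 -1.e+00] q [-17.2  35.9  30.8 102.8 -23.9  47.9  26.2] F [ 0.1  0.3 -2.1] open 11.5
[0.00917237 0.04028225 0.05260657]
```

Call:
{"name": "move_arm", "arguments": {"rows": [{"claw": 4,"travel": [-0.03,0,0.01],"turn": [0,0,0]},{"claw": 4,"travel": [-0.03,0,0.02],"turn": [0,0,0]},{"claw": 4,"travel": [-0.03,0,0.03],"turn": [0,0,0]},{"claw": 4,"travel": [-0.03,0,0.04],"turn": [0,0,0]},{"claw": 4,"travel": [-0.03,0,0.045],"turn": [0,0,0]},{"claw": 4,"travel": [-0.03,0,0.05],"turn": [0,0,0]},{"claw": 4,"travel": [-0.03,0,0.05],"turn": [0,0,0]},{"claw": 4,"travel": [-0.03,0,0.05],"turn": [0,0,0]}]}}

```text
clock: 28.0
eef_pos: [0.6642, -0.0823, 0.204]
ee_rot: [[-0.019, 1.0, 0.0], [1.0, 0.019, 0.0], [0.0, 0.0, -1.0]]
wrist_force: [-2.6, 0.4, 5.5]
opening: 0.0115
```

```bash
python3 -c "
from h import *
st=info(); print(st['torque'])"
```

```text
clk 28.0 tcp [ 0.6642 -0.0823  0.204 ] ang 91.09 tilt [ 2.e-04  2.e-04 -1.e+00] q [-17.   36.   30.7 102.8 -24.   47.7  26.4] F [-2.6  0.4  5.5] open 11.5
[ 0.15834499  0.53412896 -0.06380708]
```

Seated: the upward force has risen to 5.5 N from -2.1 N. Releasing and lifting clear.

Call:
{"name": "move_arm", "arguments": {"rows": [{"claw": 4,"travel": [0,0,-0.02],"turn": [0,0,0]},{"claw": 16,"travel": [0,0,-0.02],"turn": [0,0,0]},{"claw": 24,"travel": [0,0,-0.02],"turn": [0,0,0]},{"claw": 50,"travel": [0,0,-0.02],"turn": [0,0,0]},{"claw": 50,"travel": [0,0,-0.02],"turn": [0,0,0]},{"claw": 50,"travel": [0,0,-0.5],"turn": [0,0,0]},{"claw": 50,"travel": [0,0,-1.3],"turn": [0,0,0]},{"claw": 50,"travel": [0,0,-2.3],"turn": [0,0,0]}]}}

```text
clock: 29.0
eef_pos: [0.6639, -0.0823, 0.297]
ee_rot: [[-0.019, 1.0, -0.0], [1.0, 0.019, -0.0], [-0.0, -0.0, -1.0]]
wrist_force: [-0.2, -1.8, 0.7]
opening: 0.05
```

```bash
python3 - <<'E'
from h import *
st=info(); 
c=camera("wrist"); cv2.imwrite("pics/w14.png",c["pixels"])
print(cmd([0.60,0.25,0.38]))
E
```

```text
clk 29.0 tcp [ 0.6639 -0.0823  0.297 ] ang 91.08 tilt [-3.e-04 -2.e-04 -1.e+00] q [-19.5  30.6  34.2  98.4 -19.9  57.2  23. ] F [-0.2 -1.8  0.7] open 50.0
(array([ 8.368, -1.507, -1.934]), array([0.0106, 0.0012, 0.    ]))
```

View pics/w14.png

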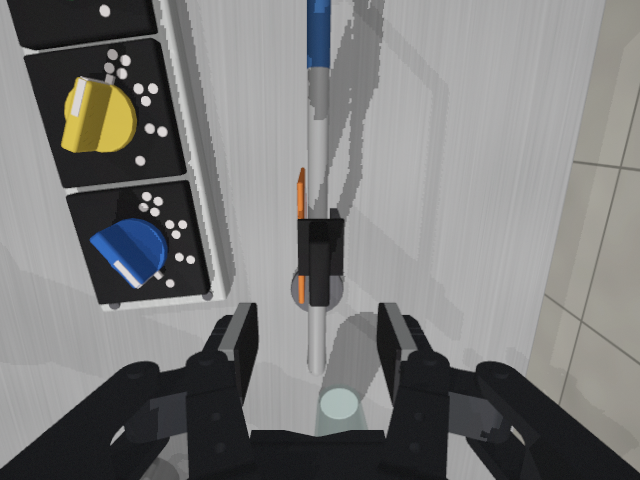

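The tag hangs on the rail, aligned with it. Moving off so the overhead camera can see it.

```bash
python3 - <<'E'
from h import *
st=read_state(); c=camera("wrist")
hsv=cv2.cvtColor(c["pixels"],cv2.COLOR_BGR2HSV)
m=(hsv[...,0]>98)&(hsv[...,0]<130)&(hsv[...,1]>110)
rows=[np.nonzero(m[:100,u])[0].max() for u in range(310,327)]; print(rows)
e=np.median(rows)+.5; E=at_z(c,(318,e),.167,st); print("blue inner end",E)
for n,z in (("tag_fin",.201),("tag",.17)): print(n,[(np.round(p["at"],1),round(p["score"],2),np.round(at_z(c,p["at"],z,st),4)) for p in place_of(c,n)[:2]])
cr=c["pixels"][160:380,270:370]; cv2.imwrite("pics/w14c.png",cv2.resize(cr,None,fx=2.7,fy=2.7,interpolation=cv2.INTER_CUBIC))
E
```

```text
Traceback (most recent call last):
ValueError: zero-size array to reduction operation maximum which has no identity
```

Call:
{"name": "move_arm", "arguments": {"rows": [{"claw": 50,"travel": [0.5,0,-1.2],"turn": [0,0,0]},{"claw": 50,"travel": [1.3,-0.2,-1.9],"turn": [0,0,0]},{"claw": 50,"travel": [2.5,-0.4,-1.9],"turn": [0,0,0]},{"claw": 50,"travel": [3.8,-0.8,-1.9],"turn": [0,0,0]},{"claw": 50,"travel": [5.1,-1.2,-1.9],"turn": [0,0,0]},{"claw": 50,"travel": [6.4,-1.6,-1.9],"turn": [0,0,0]},{"claw": 50,"travel": [7.6,-2.0,-1.9],"turn": [0,0,0]},{"claw": 50,"travel": [8.8,-2.4,-1.9],"turn": [0,0,0]}]}}

```text
clock: 30.1
eef_pos: [0.5608, 0.2692, 0.3722]
ee_rot: [[-0.019, 1.0, 0.001], [1.0, 0.019, 0.001], [0.001, 0.001, -1.0]]
wrist_force: [0.1, 0.3, 0.6]
opening: 0.0498
```

```bash
python3 - <<'E'
from h import *
st=info(); b=camera("top"); cv2.imwrite("pics/t14.png",cv2.resize(b["pixels"][110:270,200:450],None,fx=3.2,fy=3.2,interpolation=cv2.INTER_CUBIC))
a=camera("scene"); cv2.imwrite("pics/s14.png",cv2.resize(a["pixels"][170:370,260:440],None,fx=3,fy=3,interpolation=cv2.INTER_CUBIC))
c=camera("wrist"); cv2.imwrite("pics/w15.png",c["pixels"])
np.save("f.npy",{"a":a,"b":b,"c":c,"st":st},allow_pickle=True)
E
```

```text
clk 30.1 tcp [0.5608 0.2692 0.3722] ang 91.08 tilt [ 8.e-04  6.e-04 -1.e+00] q [-54.7  22.4  34.8  99.5 -14.2  62.4 -14.3] F [0.1 0.3 0.6] open 49.8
```

View pics/t14.png

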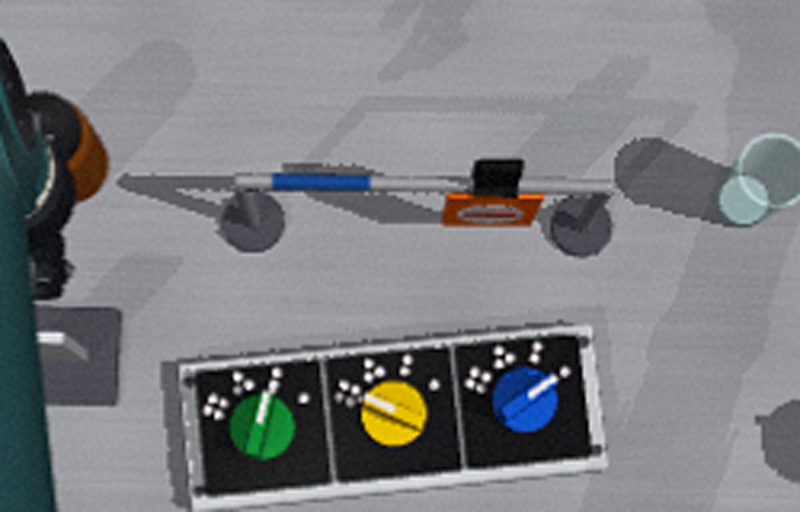

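View pics/s14.png

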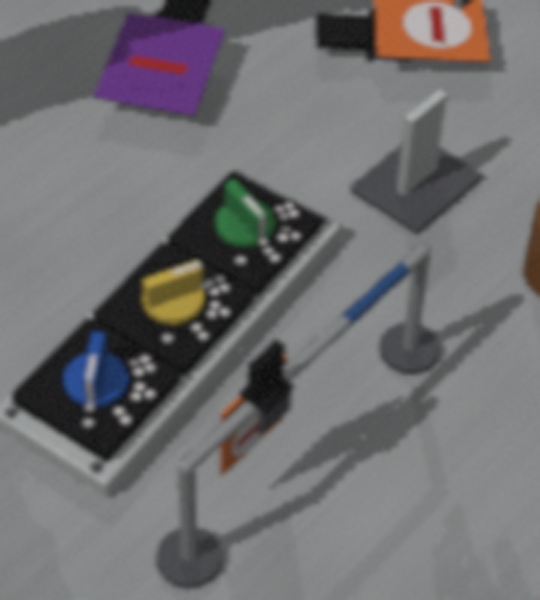

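View pics/w15.png

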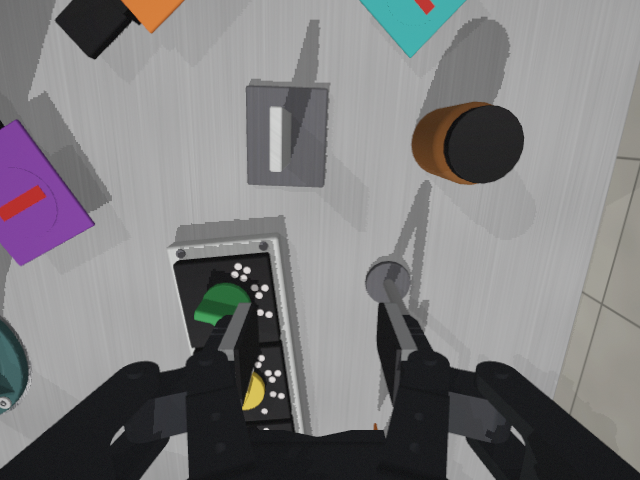

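```bash
python3 - <<'E'
from h import *
np.set_printoptions(precision=4,suppress=True)
f=np.load("f.npy",allow_pickle=True).item(); b0=np.load("b.npy",allow_pickle=True).item(); b=f["b"]
im=b["pixels"]; hsv=cv2.cvtColor(im,cv2.COLOR_BGR2HSV)
m=((hsv[...,0]<16)&(hsv[...,1]>140)); m[:160]=0;m[190:]=0;m[:,:320]=0;m[:,390:]=0
ys,xs=np.nonzero(m); print("plate rows",ys.min(),ys.max())
for r in range(ys.min(),ys.max()+1):
    x=xs[ys==r]; print(r,x.min(),x.max())
# model: yaw .8deg, plate outer face at x=-14, centre (xr,yt)
yaw=np.radians(.9)
for yt in (-0.080,-0.0825,-0.085):
  for z in (0.170,0.065):
    o=np.array([0.6632,yt,0]); ey=np.array([-np.sin(yaw),np.cos(yaw),0]);ex=np.array([np.cos(yaw),np.sin(yaw),0])
    print(yt,z,proj(b,o-0.014*ex+.045*ey+[0,0,z]),proj(b,o-0.014*ex-.045*ey+[0,0,z]))
  print(" fin top",[proj(b,o+s*.02*ey+[0,0,.226]) for s in(1,-1)],"mark edges",[proj(b,o+s*.01*ey+[0,0,.17]) for s in(1,-1)])
g=cv2.cvtColor(im,cv2.COLOR_BGR2GRAY)
for r in (161,163,165,167): print(r,g[r,342:370])
hs0=cv2.cvtColor(b0["pixels"],cv2.COLOR_BGR2HSV)
for r in (166,167,168,169): print("mark",r,hs0[r,345:365,1])
E
```

```text
plate rows 170 179
170 341 347
171 340 369
172 340 369
173 340 368
174 339 368
175 339 367
176 339 367
177 338 366
178 338 366
179 338 365
-0.08 0.17 [338.2928 171.4439] [368.846  171.8448]
-0.08 0.065 [336.5511 179.8369] [364.8188 180.1917]
 fin top [array([348.2291, 161.6494]), array([362.4022, 161.8443])] mark edges [array([350.1909, 166.9463]), array([356.9725, 167.037 ])]
-0.0825 0.17 [339.1429 171.4677] [369.6928 171.8694]
-0.0825 0.065 [337.3374 179.8585] [365.6024 180.214 ]
 fin top [array([349.1156, 161.675 ]), array([363.2871, 161.8703])] mark edges [array([351.0388, 166.9705]), array([357.8197, 167.0615])]
-0.085 0.17 [339.9929 171.4915] [370.5395 171.894 ]
-0.085 0.065 [338.1237 179.8802] [366.386  180.2363]
 fin top [array([350.0019, 161.7005]), array([364.1718, 161.8964])] mark edges [array([351.8867, 166.9948]), array([358.6668, 167.086 ])]
161 [159 156 158 156 157 163  49  10  14  26  16  26  24  15  19  17  24  23
  22  23   9  65 144 145 147 140 145 139]
163 [158 156 156 157 166  98  25   5   7  11  19   7  12  14   7  20  18  16
  17  15  12 103 146 142 145 139 142 144]
165 [ 88  90 108 112 115  65  13  10   9  14   5  12  11  11   8   4   8  18
   0   0  40 121 128 127 126 126 128 129]
167 [173 121 107 108 104 108  31   2   7   4  14  13   5   4  12   8   7   8
   4   3 151 163 161 158 160 157 158 157]
mark 166 [  9   9  10   7  17  18 161 254 244 246 251 238 255   4  11   9   7  16
   6  11]
mark 167 [  8   6  13   6  10  22 159 245 255 244 235 244 252  14  15  10  10  10
  12  10]
mark 168 [  6   4   8   8   8  28 166 233 237 242 244 253 255  11  17  11   8   8
   9   7]
mark 169 [  5   5  11   3  11  25 214 246 234 228 237 248 250  17  12   7  14  14
   9   9]
```

The overhead picture puts the tag at y = -82.3 mm and the mark at -81.8 mm, so it is centred within 1 mm. Next, a last close check of all three dials.

```bash
python3 -c "
from h import *
print(cmd([0.47,0.08,0.38]))"
```

```text
(array([-4.747, -2.37 , -0.22 ]), array([-0.0008, -0.0015,  0.    ]))
```

Call:
{"name": "move_arm", "arguments": {"rows": [{"claw": 50,"travel": [-0.8,-0.4,-0.2],"turn": [0,0,0]},{"claw": 50,"travel": [-1.8,-0.9,-0.2],"turn": [0,0,0]},{"claw": 50,"travel": [-2.8,-1.4,-0.2],"turn": [0,0,0]},{"claw": 50,"travel": [-3.8,-1.9,-0.2],"turn": [0,0,0]},{"claw": 50,"travel": [-4.7,-2.4,-0.2],"turn": [0,0,0]},{"claw": 50,"travel": [-4.7,-2.4,-0.2],"turn": [0,0,0]},{"claw": 50,"travel": [-4.7,-2.4,-0.2],"turn": [0,0,0]},{"claw": 50,"travel": [-4.7,-2.4,-0.2],"turn": [0,0,0]}]}}

```text
clock: 31.25
eef_pos: [0.4697, 0.0789, 0.3796]
ee_rot: [[-0.02, 1.0, 0.001], [1.0, 0.02, -0.0], [-0.0, 0.001, -1.0]]
wrist_force: [-0.6, -0.9, 1.2]
opening: 0.0502
```

```bash
python3 - <<'E'
from meas import *
st=info(); c=camera("wrist"); cv2.imwrite("pics/w16.png",c["pixels"])
for n,(x,y) in C.items():
    try:
        p,r,f=circ(c,st,n,x,y); print(n,p,r,f,np.round(pointer(c,st,n,*p),4))
    except Exception as e: print(n,e)
E
```

```text
clk 31.25 tcp [0.4697 0.0789 0.3796] ang 91.15 tilt [ 7.e-04 -1.e-04 -1.e+00] q [-49.8   8.2  39.8 115.6  -6.1  58.2  -5.9] F [-0.6 -0.9  1.2] open 50.2
blue [ 0.47710553 -0.12045203] 0.03246226122927878 0.39829706717123936 [-6.36651e+01 -5.35691e+01  2.86000e-02  7.20000e-03  1.80000e-02]
yellow [0.46036146 0.00532228] 0.032887637395864144 0.5254515599343186 [6.54423e+01 6.75741e+01 3.32000e-02 6.60000e-03 1.47000e-02]
green [0.44384327 0.13329604] 0.03215598239501035 0.6430707876370887 [-1.29200e+01 -1.00911e+01  3.25000e-02  7.80000e-03  1.58000e-02]
```

View pics/w16.png

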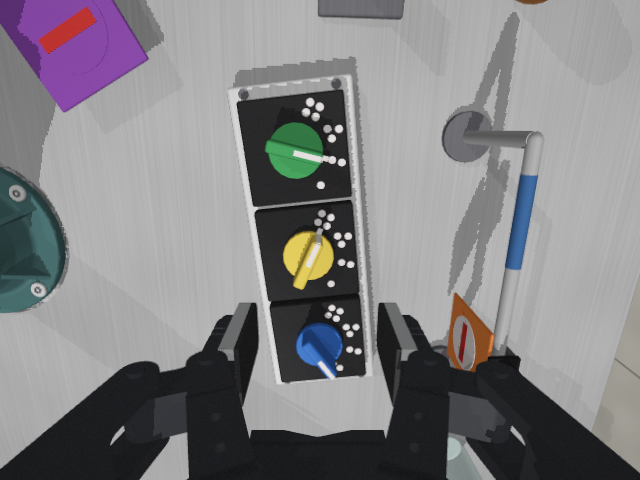

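```bash
python3 - <<'E'
from meas import *
st=read_state(); c=camera("wrist")
im,h=rect(c,st,0.4438,0.1333,0.095)
cv2.imwrite("pics/g.png",cv2.resize(cv2.flip(cv2.rotate(im,cv2.ROTATE_90_COUNTERCLOCKWISE),1),(600,600)))
hsv=cv2.cvtColor(im,cv2.COLOR_BGR2HSV); g=np.arange(im.shape[0])*S-h; X,Y=np.meshgrid(g,g)
m=((hsv[...,1]<70)&(hsv[...,2]>200)&(np.hypot(X,Y)<0.024))
xs=np.unique(X[m]); cy=[(x,Y[m&(X==x)].mean(),m[:,np.argmin(abs(g-x))].sum()*S) for x in xs]
cy=np.array(cy); k=(cy[:,2]>.004)&(cy[:,2]<.009); p=np.polyfit(cy[k,0],cy[k,1],1); print(np.degrees(np.arctan(p[0])),cy[k][[0,-1]])
E
```

```text
-12.36624340867781 [[ 0.0005  -0.00075  0.00475]
 [ 0.023   -0.0045   0.00475]]
```

View pics/g.png

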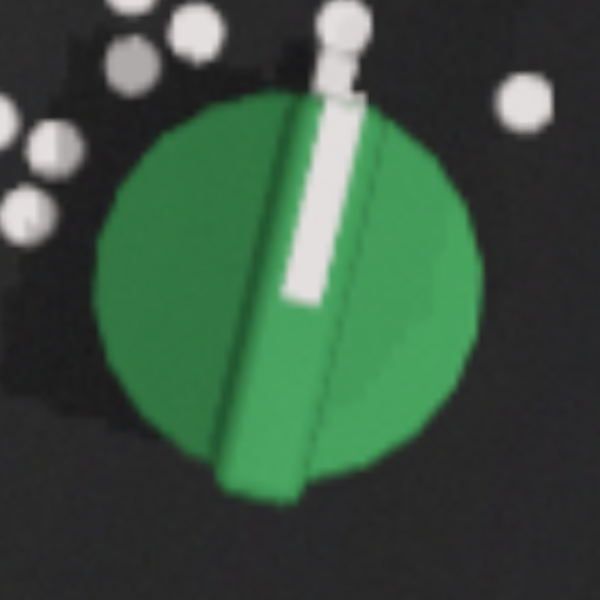

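Green measures -12.4° against -12.9°, pointing at the two dots. Nothing touches the robot, so I'm handing in.

```bash
python3 -c "
from station import *
print(hand_in())"
```

```text
the job is handed in; nothing more can be done
None
```

The job is done as asked and handed in at about 31 s; hand-in gives no verdict. I set blue to one dot, then yellow to four dots, then green to two dots. I then lifted the orange tag off its stand, hooked it over the blue end of the rail, slid it to the red mark and released it.

**Dials:** The last wrist picture gave these world angles. The targets assume the console is turned 7.2°, which is good to about 1°.

| Dial | Measured | Target |
|---|---|---|
| Blue | -53.6° | -53.0° |
| Yellow | 67.6° | 67.4° |
| Green | -12.4° | -12.9° |

A first automatic reading of the green dial gave -10.1°, because a white dot merged with the pointer. I discounted it and measured again.

**Tag:** In the overhead picture it hangs straight at y = -82.3 mm, against -81.8 mm for the mark. The tag hides the mark, so this compares with where the mark was seen before. Along the rail, the wrist camera read 2 to 3 mm less than the overhead and scene cameras, within about the stated calibration error.

**Surroundings:** The gripper was open and well clear at the end. I never went near the glass, jug or jar, though I took no separate final measurement of them. The highest wrist force at the end of any move was about 6 N.

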